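Pile three wood blanks in the glue-up press and close it

ROBOT

A 6-joint arm with a two-finger parallel gripper is mounted at the origin on the work surface. World frame = base frame: x ahead of the robot, y to its left, z up, the work surface at z = 0. Lengths are in m, angles in degrees, forces in N, time in s.
With the tool pointing down it reaches from about 0.325 to 0.925 m from the base axis. Payload 3.1 kg.
Tool frame: the origin (TCP) lies on the centre line of the jaws, within the pads' length; the fingertips stand 11 mm ahead of it and the grasp point (between the pads) lies 8 mm behind it; z points along the fingers, x is the direction in which the jaws open and shut, and the axes are right-handed (so a half turn about z gives the same grasp; the last joint's range is limited). The gripper opens to 85 mm and grips with 20 to 120 N. Pads are 22 mm wide; open, the fingers measure 114 mm over their backs; the gripper's body (76 mm by 85 mm) begins 54 mm behind the grasp point. The pads swing forward as they close: fully open they stand 13 mm farther back than shut.
Start: joints at [57.112, 12.427, 92.441, -0, 75.132, -6.429], TCP at [0.278, 0.56, 0.242] pointing down, gripper open.
Joint ranges: [-157.48, 157.48], [-44.54, 120.13], [17.64, 146.25], [-64.5, 244.5], [7.68, 150.69], [-147.95, 147.95]. Speed limits (degrees/s): [159.86, 159.86, 180, 180, 180, 180].

INTERFACE

Orientations are given as a 3x3 rotation matrix whose columns are the frame's x, y, z axes.
In Python, from station import monitor, read_camera, get_calibration, robot, models gives the robot as it stands. The module is installed in compiled form; this text tells all that it offers.
- The arm moves only by the shell command python3 -m jog 'ROWS' [FORCE]. ROWS is a JSON object of lists of equal length, an entry for each row: "xyz": the shift along the tool's x, y, z in mm, a list of three; "dr": the turn, a rotation vector about the tool's x, y, z in rad, a list of three; "fingers": the gripper's target within -1 to 1 (fully open at 1, half-way at 0, shut at -1). A call has 1 to 5 rows; each row is the pose to reach, as a shift and turn from the pose commanded when the call began, along the tool's axes at that moment; what a row does not reach only later rows make up. A row lasts 1/12 s, in which the tool goes at most 41.7 mm and 7.16 degrees, less where a joint would pass 70% of its speed; a pose out of reach is approached as far as the arm can. A call with a gripper value outside its range is refused whole. The fingers move at their own pace and stop on an object; FORCE is the grip in N (left out, the last holds). Time passes only in rows, so rows that repeat a pose let the fingers close. It gives the time, the measured TCP pose, the force and the opening at its end, in the units of the state.
- monitor.state(): the state, without advancing time (a new reading comes with each control period).
- read_camera(name): name is "side" or "top" or "wrist"; returns (picture, depth): 480x640x3 uint8, red, green, blue; 480x640 float32, m along the optical axis (not along the pixel's ray), 0 where there is no reading.
- get_calibration(name): a dict with "intrinsics" (3x3 intrinsics, pixels), "rvec" (rotation vector, rad) and "tvec" (3), from world to camera coordinates, as OpenCV has them. Camera axes: x right, y down, z forward; pixel columns grow to the right and rows downward; lengths in m; the calibration is good to about 2 mm. A picture is of the moment at which its call begins: read the wrist's pose just before it. get_calibration takes no time and is no camera call; for the wrist camera it gives the pose at the moment of the call.
- robot.close_job(): hands the job in, once; it reports no verdict.
Trained networks look in the newest picture that a camera, given by its name, has taken for a name from the list of things; names that differ only in an ending like _2 or _b are one class to them, and where a whole thing is asked for, a point or a joint stands for the part that bears it (a point fixed in the world has none). Each returns a list of dicts, best first, with "conf" (0 to 1); they miss things now and then, are a little off and sometimes report something else, mostly with a low value. They report only what shows in the picture. A call takes as long as a camera call. They do not tell look-alikes from the thing itself.
- models.regions_of(camera, label): "mask" (480x640 bool, what is visible of it) and "bbox" ([left, top, width, height] in pixels, round what is visible of it).
The state is a dict: "time_s": time; "qpos": joint angles; "dq": joint speeds; "tau": joint torques, N m; "ee_pos": TCP position; "tool_rot": TCP orientation; "ft_force": force on the tool from outside, world axes, zero at the start; "moment": the same for the moment, N m; "width": finger opening in m.
Only numpy, scipy, OpenCV 4.12 (cv2) and the standard library are available. Lean on these libraries where they do the work, as an engineer would, in place of code of your own. Each camera call takes 0.05 s, during which the arm holds its last target.

TASK

Dry-fit a striped block in the glue-up press: lay the dark wood blank squarely on the yellow marked place, the pale one on it and the red-brown one on top, each with its edges flush with the one below. Then swing the press arm gently down until its rubber pad rests on the pile, and let go. Leave the other things on the bench where they are.

Things in the scene. Friction and masses are not known exactly. Their poses are not given: they have to be found in the camera images.
- dark_mid (a point): flat dark brown wood blank, a slab 100 x 50 x 16 mm, about 60 g, lying flat and loose on the bench at the start. The point is its centre, 8 mm above its underside; x along its 100 mm length, y along its 50 mm width, z up. The two ends are alike.
- pale_mid (a point): flat pale wood blank, a slab 100 x 50 x 16 mm, about 60 g, lying flat and loose on the bench at the start. The point is its centre, 8 mm above its underside; x along its 100 mm length, y along its 50 mm width, z up. The two ends are alike.
- red_mid (a point): flat red-brown wood blank, a slab 100 x 50 x 16 mm, about 60 g, lying flat and loose on the bench at the start. The point is its centre, 8 mm above its underside; x along its 100 mm length, y along its 50 mm width, z up. The two ends are alike.
- press_spot (a point): centre of the yellow rectangle (106 x 56 mm, a 3 mm rim round a blank's outline) on the press's flat dark steel base, where the bottom blank belongs. x along its length towards the arm's hinge, y along its width, z up. The base is fixed to the bench, 12 mm thick (this point is on its top), and reaches 80 mm in -x, 155 mm in +x and 60 mm to either side.
- press_hinge (a point): middle of the press arm's hinge axis, which runs parallel to press_spot's y; fixed to the base, 115 mm in +x of press_spot and 63 mm above it, between two grey cheeks (42 mm over both) whose tops are 80 mm above the base. Axes as press_spot.
- press_bar (a point): centre of the black round crossbar (14 mm diameter, 120 mm long, parallel to press_spot's y) at the free end of the press arm, 200 mm from the hinge axis. The arm is an aluminium bar 20 x 14 mm that meets the crossbar at its middle: 50 mm of crossbar is free on each side. Under the arm, 115 mm from the hinge, is a black rubber pad 50 x 40 x 8 mm.
- press_arm (a joint): press arm's angle, rad: 0 when it lies level towards press_spot's -x with its pad flat on a pile of three blanks (crossbar then 200 mm in -x of the hinge, as high as the hinge); it grows as the arm swings up, pi/2 is straight up. Starts raised. The hinge is stiff: the arm stays wherever it is left; 3 to 5 N at the crossbar moves it.
- drill_block: bystander: pale wooden block 140 x 65 x 50 mm with holes and three mounted grinding bits standing to 84 mm; origin under its centre, long along x
- g_clamp: bystander: small grey metal G-clamp lying flat, about 145 x 65 mm, 20 mm high; origin under its frame's middle, long along x
- parts_bin: bystander: open blue plastic bin 120 x 170 x 70 mm; origin under its centre
- rotary_tool: bystander: green and yellow electric rotary hand tool lying down, about 210 mm long along x, 50 mm high; origin under its body
There are look-alikes about, which are no part of the job. Leave any green or orange look-alike of the part that bears red_mid alone.

How it is judged (in metres and radians):
On the way, in this order (a step that is already met when the one before it is completed fails the run):
1. the dark blank lies squarely on the yellow place, let go (horizontal distance between dark_mid and press_spot below 0.008 m and height (world z) of dark_mid between 0.016 and 0.024 m and angle between the x axis of dark_mid and the x axis of press_spot, either way round below 0.09 rad and angle between dark_mid's own z axis and vertical below 0.08 rad and contact force between the fingers and dark below 0.1 N), for 0.2 s.
2. the pale blank lies squarely on the dark one, let go (horizontal distance between dark_mid and press_spot below 0.008 m and height (world z) of dark_mid between 0.016 and 0.024 m and angle between the x axis of dark_mid and the x axis of press_spot, either way round below 0.09 rad and angle between each of dark_mid, pale_mid's own z axis and vertical below 0.08 rad and horizontal distance between pale_mid and dark_mid below 0.006 m and height (world z) of pale_mid between 0.032 and 0.04 m and angle between the x axis of pale_mid and the x axis of dark_mid, either way round below 0.09 rad and contact force between the fingers and pale below 0.1 N), for 0.2 s.
3. the red-brown blank lies squarely on the pale one, let go (horizontal distance between dark_mid and press_spot below 0.008 m and height (world z) of dark_mid between 0.016 and 0.024 m and angle between the x axis of dark_mid and the x axis of press_spot, either way round below 0.09 rad and angle between each of dark_mid, pale_mid, red_mid's own z axis and vertical below 0.08 rad and horizontal distance between pale_mid and dark_mid below 0.006 m and height (world z) of pale_mid between 0.032 and 0.04 m and angle between the x axis of pale_mid and the x axis of dark_mid, either way round below 0.09 rad and horizontal distance between red_mid and pale_mid below 0.006 m and height (world z) of red_mid between 0.048 and 0.056 m and angle between the x axis of red_mid and the x axis of pale_mid, either way round below 0.09 rad and contact force between the fingers and red below 0.1 N), for 0.2 s.
4. the press arm is down on the pile (value of joint press_arm between -0.05 and 0.04 rad), for 0.2 s.
At the end, for the whole second after the job is handed in: dark blank centred on the yellow place within 8 mm, pale on it and red-brown on top, each within 6 mm of the one below; all flat, square within 0.09 rad, at their proper heights within 4 mm, at rest; press arm between -0.05 and 0.04 rad, its pad on the pile (all of step 4 and horizontal distance between dark_mid and press_spot below 0.008 m and height (world z) of dark_mid between 0.016 and 0.024 m and angle between the x axis of dark_mid and the x axis of press_spot, either way round below 0.09 rad and angle between each of dark_mid, pale_mid, red_mid's own z axis and vertical below 0.08 rad and horizontal distance between pale_mid and dark_mid below 0.006 m and height (world z) of pale_mid between 0.032 and 0.04 m and angle between the x axis of pale_mid and the x axis of dark_mid, either way round below 0.09 rad and horizontal distance between red_mid and pale_mid below 0.006 m and height (world z) of red_mid between 0.048 and 0.056 m and angle between the x axis of red_mid and the x axis of pale_mid, either way round below 0.09 rad and linear speed of each of dark, pale, red below 0.01 m/s); the robot touches nothing.
It fails at once if the drilled wooden block is moved by more than 20 mm (distance of drill_block from where it was at the start of the episode above 0.02 m).
It fails at once if the G-clamp is moved by more than 20 mm (distance of g_clamp from where it was at the start of the episode above 0.02 m).
It fails at once if the blue bin is moved by more than 20 mm (distance of parts_bin from where it was at the start of the episode above 0.02 m).
It fails at once if the rotary tool is moved by more than 20 mm (distance of rotary_tool from where it was at the start of the episode above 0.02 m).
It fails at once if the press arm is slammed down (faster than 3.5 rad/s) (velocity of joint press_arm below -3.5 rad/s).
It also fails if it takes over 72 s, if anything falls off the work surface, if the arm or the gripper's body presses on something with over 40 N, if the wrist force passes 120 N, or if a joint passes its speed limit or range.

## Working session

There is one attempt and no reset: what is moved stays moved. The work goes in short steps, Python scripts to look and compute and a shell command to move; the robot and the scene stay as the last step left them, time stands still between calls to the robot, and variables do not carry over. Pictures are saved under pics/ and viewed, and the job is handed in when it is done.

```bash
mkdir -p pics; ls; cat > h.py <<'E'
import numpy as np, cv2
from station import monitor, read_camera, get_calibration, robot, models
def save(n,im): cv2.imwrite('pics/'+n,cv2.cvtColor(im,cv2.COLOR_RGB2BGR))
def world(cam,u,v,d,c=None):
    c=c or get_calibration(cam);K=np.array(c['intrinsics']);R,_=cv2.Rodrigues(np.array(c['rvec'],float));t=np.array(c['tvec'],float).ravel()
    u,v,d=map(np.asarray,(u,v,d))
    P=np.stack([(u-K[0,2])/K[0,0]*d,(v-K[1,2])/K[1,1]*d,d],-1)
    return (P-t)@R
def proj(cam,P):
    c=get_calibration(cam);return cv2.projectPoints(np.array(P,float).reshape(-1,3),np.array(c['rvec'],float),np.array(c['tvec'],float),np.array(c['intrinsics']),None)[0].reshape(-1,2)
E
python3 - <<'E'
from h import *
for n in ['top','side']:
    im,d=read_camera(n); save(n+'0.png',im); np.savez(n+'0.npz',im=im,d=d)
    c=get_calibration(n); R,_=cv2.Rodrigues(np.array(c['rvec'])); print(n,-R.T@np.array(c['tvec']).ravel(),R[2])
s=monitor.state();print(s['time_s'],s['ee_pos'],s['tool_rot'],s['width'])
E
```

```text
pics
top [ 0.31683333 -0.0479546   1.15290405] [ 1.66849805e-01  9.80354708e-04 -9.85981836e-01]
side [-0.22783032 -0.71704826  0.73027207] [ 0.60565142  0.55999465 -0.56532499]
0.1 [0.27806862 0.55893615 0.24108039] [[ 4.45581776e-01  8.95240445e-01 -1.19451620e-03]
 [ 8.95238564e-01 -4.45583310e-01 -1.85155654e-03]
 [-2.18984478e-03 -2.44357118e-04 -9.99997572e-01]] 0.0853425558566856
```

View pics/top0.png

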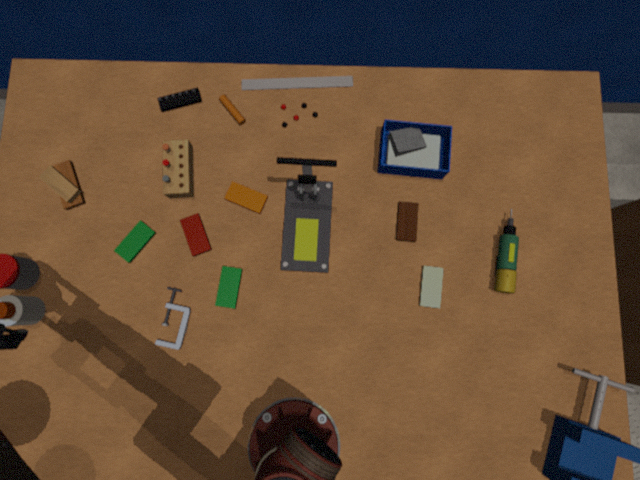

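View pics/side0.png

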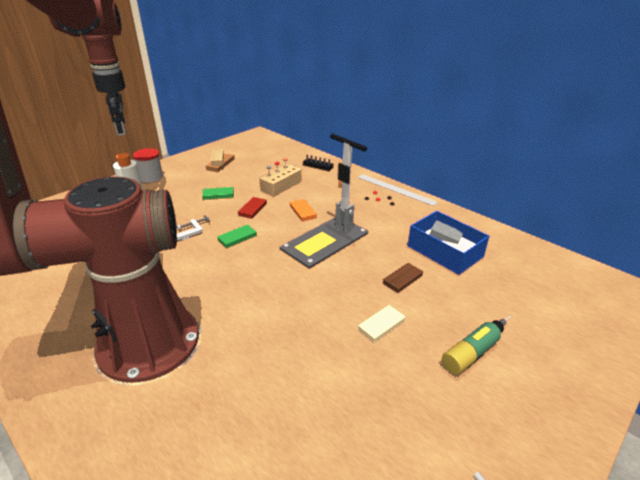

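Top view (image up = +x, left = +y). The dark blank is at (407,222), the pale at (431,287) and the red-brown at (196,235). Look-alikes are green at (135,241) and (229,287), and orange at (246,197). The only red-brown slab of blank size is the one at (196,235). The yellow place is at (306,240), and the press arm stands upright with its crossbar at (306,162).

```bash
python3 - <<'E'
from h import *
im,d=read_camera('top')
K=get_calibration('top')
for n in ['dark_mid','pale_mid','red_mid']:
    for r in models.regions_of('top',n)[:6]:
        m=r['mask']; print(n,round(r['conf'],2),r['bbox'],m.sum(),im[m].mean(0).round())
crop=lambda x0,y0,x1,y1:cv2.resize(im[y0:y1,x0:x1],None,fx=4,fy=4,interpolation=cv2.INTER_NEAREST)
save('cropL.png',crop(110,170,290,310)); save('cropR.png',crop(280,170,460,310))
# depth-based: mask by height and colour
v,u=np.mgrid[0:480,0:640]; W=world('top',u,v,d)
np.savez('t1.npz',im=im,d=d,W=W)
def fit(name,seed,win=32,zr=(0.008,0.024),hue=None):
    x,y=seed; sel=np.zeros(d.shape,bool); sel[y-win:y+win,x-win:x+win]=1
    m=sel&(W[...,2]>zr[0])&(W[...,2]<zr[1])
    n,l,_,_=cv2.connectedComponentsWithStats(m.astype(np.uint8)); m=l==l[y,x]
    P=W[m]; z=np.median(P[:,2])
    r=cv2.minAreaRect((P[:,:2]*1000).astype(np.float32)); c=P[:,:2].mean(0)
    e,V=np.linalg.eigh(np.cov(P[:,:2].T)); a=np.degrees(np.arctan2(V[1,1],V[0,1]))
    print(name,m.sum(),'z',z.round(4),'mean',c.round(4),'pca',a.round(1),'rect',np.round(r[0],1),np.round(r[1],1),round(r[2],1),'std->len',np.sqrt(12*e[::-1]).round(4))
fit('dark',(407,222));fit('pale',(431,287));fit('red',(196,235))
# yellow
hsv=cv2.cvtColor(im,cv2.COLOR_RGB2HSV); m=(hsv[...,0]>22)&(hsv[...,0]<35)&(hsv[...,1]>150); s=np.zeros_like(m); s[210:270,285:330]=1; m&=s
P=W[m];r=cv2.minAreaRect((P[:,:2]*1000).astype(np.float32));e,V=np.linalg.eigh(np.cov(P[:,:2].T))
print('yellow',m.sum(),np.median(P[:,2]),P.mean(0),r,np.degrees(np.arctan2(V[1,1],V[0,1])),np.sqrt(12*e))
# crossbar
m=(W[...,2]>0.15)&(u>270)&(u<345)&(v>140)&(v<200);P=W[m];print('bar',m.sum(),P.min(0),P.max(0),P.mean(0))
E
```

```text
dark_mid 0.77 [396.8, 200.6, 23.7, 40.9] 824 [71. 41. 23.]
pale_mid 0.67 [419.4, 263.1, 24.2, 43.3] 864 [136. 138. 119.]
pale_mid 0.58 [277.6, 155.5, 59.4, 116.1] 4905 [75. 72. 51.]
red_mid 0.88 [181.9, 212.6, 28.0, 39.9] 772 [110.  30.  18.]
red_mid 0.78 [226.8, 184.0, 40.8, 29.1] 818 [137.  86.  22.]
red_mid 0.61 [216.3, 265.9, 26.4, 41.2] 852 [ 42. 107.  51.]
red_mid 0.58 [115.4, 218.6, 40.3, 43.1] 843 [34. 99. 44.]
dark 785 z 0.0151 mean [ 0.5436 -0.2718] pca 176.5 rect [ 544.3 -272.1] [ 51.1 100. ] 86.2 std->len [0.1009 0.0506]
pale 839 z 0.0151 mean [ 0.3808 -0.3297] pca 174.0 rect [ 381.1 -330.2] [ 51. 100.] 84.3 std->len [0.1002 0.051 ]
red 799 z 0.0147 mean [0.4973 0.2614] pca -157.1 rect [498.3 262.2] [101.6  50.6] 22.7 std->len [0.101  0.0507]
yellow 910 0.011506499172146637 [ 0.48953337 -0.017694    0.02027037] ((430.8805847167969, -17.750965118408203), (228.90171813964844, 57.27246856689453), 0.7860385775566101) -178.57810143745627 [0.05598098 0.11716183]
bar 704 [ 0.31683333 -0.08041292  0.16380135] [0.61534809 0.03906432 1.15290405] [ 0.59441452 -0.02147823  0.27958158]
```

```bash
python3 - <<'E'
from h import *
im,d=read_camera('side');v,u=np.mgrid[0:480,0:640]; W=world('side',u,v,d)
def fit(name,seed,win=40,zr=(0.008,0.024)):
    x,y=seed; sel=np.zeros(d.shape,bool); sel[y-win:y+win,x-win:x+win]=1
    m=sel&(W[...,2]>zr[0])&(W[...,2]<zr[1])
    n,l,_,_=cv2.connectedComponentsWithStats(m.astype(np.uint8)); m=l==l[y,x]
    z=np.median(W[m][:,2]); P=W[m&(W[...,2]>z-.004)]
    r=cv2.minAreaRect((P[:,:2]*1000).astype(np.float32))
    print(name,len(P),'z',z.round(4),'mean',P[:,:2].mean(0).round(4),'rect',np.round(r[0],1),np.round(r[1],1),round(r[2],1))
fit('dark',(403,277));fit('pale',(382,322));fit('red',(253,207))
hsv=cv2.cvtColor(im,cv2.COLOR_RGB2HSV); m=(hsv[...,0]>22)&(hsv[...,0]<35)&(hsv[...,1]>150); s=np.zeros_like(m); s[225:265,285:345]=1; m&=s
P=W[m];r=cv2.minAreaRect((P[:,:2]*1000).astype(np.float32));print('yellow',m.sum(),P.mean(0),r)
E
```

```text
dark 552 z 0.0157 mean [ 0.5407 -0.273 ] rect [ 544.2 -272.1] [ 51.8 102.3] 86.8
pale 794 z 0.0156 mean [ 0.3774 -0.3309] rect [ 380. -330.] [ 51.6 102.9] 84.5
red 300 z 0.0149 mean [0.4948 0.2598] rect [496.5 261.8] [105.8  51.6] 23.3
yellow 416 [ 0.49048965 -0.01655853  0.01224743] ((492.1333312988281, -15.569347381591797), (57.258358001708984, 105.03404998779297), 89.3233642578125)
```

```bash
python3 - <<'E'
from h import *
z=np.load('t1.npz');im,d,W=z['im'],z['d'],z['W'];v,u=np.mgrid[0:480,0:640]
ok=d>0
hsv=cv2.cvtColor(im,cv2.COLOR_RGB2HSV); m=ok&(hsv[...,0]>22)&(hsv[...,0]<35)&(hsv[...,1]>150)&(u>285)&(u<330)&(v>210)&(v<270)
P=W[m];P=P[abs(P[:,2]-.012)<.006];r=cv2.minAreaRect((P[:,:2]*1000).astype(np.float32));e,V=np.linalg.eigh(np.cov(P[:,:2].T))
print('yellow',len(P),P.mean(0),r,np.degrees(np.arctan2(V[1,1],V[0,1])),np.sqrt(12*e))
m=ok&(W[...,2]>0.007)&(u>270)&(u<345)&(v>170)&(v<285)&(W[...,2]<.018);P=W[m]
r=cv2.minAreaRect((P[:,:2]*1000).astype(np.float32));print('base',r)
m=ok&(W[...,2]>0.15)&(u>270)&(u<345)&(v>140)&(v<200);P=W[m];print('bar',m.sum(),P.min(0),P.max(0))
m=m&(v<168);P=W[m];print(P.mean(0));e,V=np.linalg.eigh(np.cov(P[:,:2].T));print(np.degrees(np.arctan2(V[1,1],V[0,1])),np.median(P,0))
E
```

```text
yellow 897 [ 0.49108387 -0.01751436  0.01150303] ((491.2726135253906, -17.181461334228516), (55.938682556152344, 106.26155853271484), 88.01242065429688) 178.59316795919983 [0.05552544 0.10487498]
base ((529.4074096679688, -18.276016235351562), (119.9855728149414, 234.8699951171875), 88.17937469482422)
bar 684 [ 0.591067   -0.08041292  0.16380135] [0.61534809 0.03906432 0.28508781]
[ 0.60600251 -0.02090862  0.27814254]
88.25675002012606 [ 0.60547879 -0.02070015  0.27934835]
```

View pics/cropL.png

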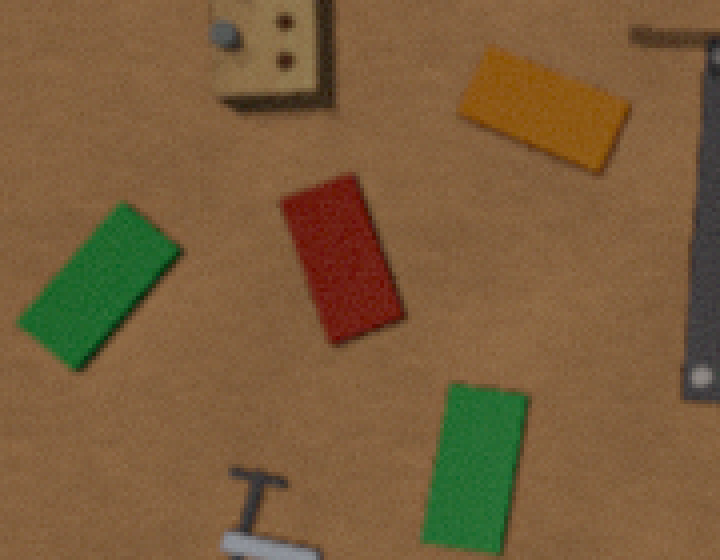

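View pics/cropR.png

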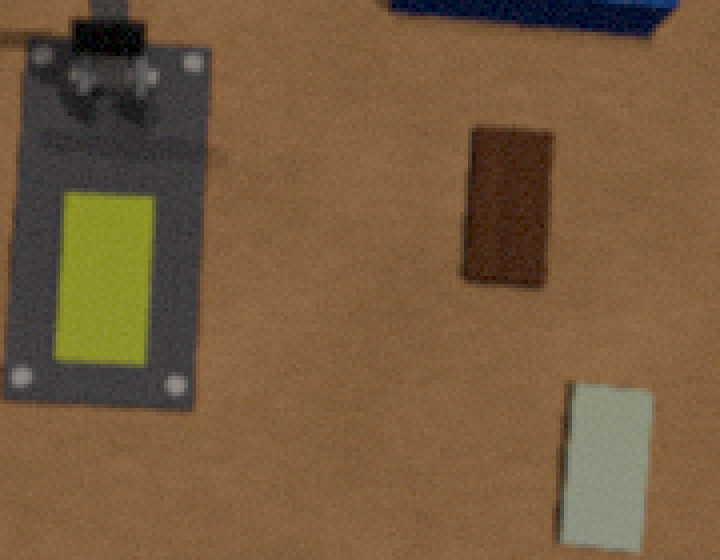

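Crops confirm it: (196,235) is the only red-brown slab. Its neighbours are green and orange, which I leave alone.

```bash
cat > go.py <<'E'
import sys; from h import *
x,y,z,yaw=map(float,sys.argv[1:5])
s=monitor.state();R=np.array(s['tool_rot']);p=np.array(s['ee_pos'])
cur=np.degrees(np.arctan2(R[1,0],R[0,0]))
D=R.T@(np.array([x,y,z])-p)*1000
t=-np.radians((yaw-cur+180)%360-180)
print('t',round(s['time_s'],2),'pos',p.round(4),'yaw',cur.round(2),'q6',np.round(s['qpos'][5],1),'tilt',np.degrees(R[:2,2]).round(2),'w',round(s['width'],4),'F',np.round(s['ft_force'],1))
print('shift',D.round(1),'turn z',round(t,3),'rows',max(np.linalg.norm(D)/41,abs(t)/.124).round(1))
n=int(np.ceil(max(np.linalg.norm(D)/40,abs(t)/.12)))
for i in range(1,min(n,5)+1): print((D*i/n).round(0).tolist(),round(t*i/n,3))
E
python3 go.py 0.544 -0.272 0.24 86.5
```

```text
t 0.35 pos [0.2784 0.5594 0.242 ] yaw 63.54 q6 -6.4 tilt [-0.02 -0.03] w 0.0858 F [ 0.7 -0.7  0.5]
shift [-625.9  608.2    2.3] turn z -0.401 rows 21.3
[-28.0, 28.0, 0.0] -0.018
[-57.0, 55.0, 0.0] -0.036
[-85.0, 83.0, 0.0] -0.055
[-114.0, 111.0, 0.0] -0.073
[-142.0, 138.0, 1.0] -0.091
```

```bash
python3 -m jog '{"xyz":[[-28,28,0],[-57,55,0],[-85,83,0],[-114,111,0],[-142,138,0]],"dr":[[0,0,0],[0,0,0],[0,0,0],[0,0,0],[0,0,0]],"fingers":[1,1,1,1,1]}' 30
python3 -m jog '{"xyz":[[-28,28,0],[-57,55,0],[-85,83,0],[-114,111,0],[-142,138,0]],"dr":[[0,0,0],[0,0,0],[0,0,0],[0,0,0],[0,0,0]],"fingers":[1,1,1,1,1]}'
python3 -m jog '{"xyz":[[-28,28,0],[-57,55,0],[-85,83,0],[-114,111,0],[-142,138,0]],"dr":[[0,0,0],[0,0,0],[0,0,0],[0,0,0],[0,0,0]],"fingers":[1,1,1,1,1]}'
python3 go.py 0.544 -0.272 0.24 86.5
```

```text
time_s: 0.77
ee_pos: [0.3389, 0.3692, 0.2423]
tool_rot: [[0.445, 0.896, 0.0], [0.896, -0.445, -0.0], [0.0, 0.0, -1.0]]
ft_force: [0.7, 0.0, 0.3]
width: 0.0856
time_s: 1.18
ee_pos: [0.3992, 0.1805, 0.2427]
tool_rot: [[0.445, 0.895, 0.001], [0.895, -0.445, 0.0], [0.001, 0.001, -1.0]]
ft_force: [0.9, 0.2, 0.2]
width: 0.0853
time_s: 1.6
ee_pos: [0.4596, -0.0084, 0.2427]
tool_rot: [[0.446, 0.895, 0.001], [0.895, -0.446, -0.0], [0.0, 0.001, -1.0]]
ft_force: [0.9, 0.3, -0.2]
width: 0.0857
t 1.6 pos [ 0.4596 -0.0084  0.2427] yaw 63.52 q6 -73.3 tilt [ 0.07 -0.01] w 0.0857 F [ 0.9  0.3 -0.2]
shift [-198.3  193.1    2.9] turn z -0.401 rows 6.8
[-28.0, 28.0, 0.0] -0.057
[-57.0, 55.0, 1.0] -0.115
[-85.0, 83.0, 1.0] -0.172
[-113.0, 110.0, 2.0] -0.229
[-142.0, 138.0, 2.0] -0.287
```

```bash
python3 -m jog '{"xyz":[[-28,28,0],[-57,55,1],[-85,83,1],[-113,110,2],[-142,138,2]],"dr":[[0,0,-0.057],[0,0,-0.115],[0,0,-0.172],[0,0,-0.229],[0,0,-0.287]],"fingers":[1,1,1,1,1]}'
python3 go.py 0.5442 -0.272 0.14 86.4
```

```text
time_s: 2.02
ee_pos: [0.5197, -0.1968, 0.2403]
tool_rot: [[0.171, 0.985, 0.0], [0.985, -0.171, 0.0], [0.0, 0.0, -1.0]]
ft_force: [-0.0, 0.6, 0.1]
width: 0.0852
t 2.02 pos [ 0.5197 -0.1968  0.2403] yaw 80.13 q6 -108.1 tilt [0.01 0.01] w 0.0852 F [-0.   0.6  0.1]
shift [-69.9  37.  100.3] turn z -0.11 rows 3.1
[-17.0, 9.0, 25.0] -0.027
[-35.0, 19.0, 50.0] -0.055
[-52.0, 28.0, 75.0] -0.082
[-70.0, 37.0, 100.0] -0.11
```

```bash
python3 -m jog '{"xyz":[[-17,9,25],[-35,19,50],[-52,28,75],[-70,37,100],[-70,37,100]],"dr":[[0,0,-0.027],[0,0,-0.055],[0,0,-0.082],[0,0,-0.11],[0,0,-0.11]],"fingers":[1,1,1,1,1]}'
python3 go.py 0.5442 -0.272 0.013 86.4
python3 - <<'E'
from h import *
im,d=read_camera('wrist');save('w1.png',im);c=get_calibration('wrist')
print(proj('wrist',[[.5442,-.272,.016]]))
E
```

```text
time_s: 2.43
ee_pos: [0.5409, -0.2715, 0.1339]
tool_rot: [[0.067, 0.998, -0.008], [0.998, -0.067, 0.004], [0.003, -0.008, -1.0]]
ft_force: [-1.1, 0.4, -0.2]
width: 0.0851
t 2.43 pos [ 0.5409 -0.2715  0.1339] yaw 86.18 q6 -119.4 tilt [-0.47  0.22] w 0.0851 F [-1.1  0.4 -0.2]
shift [ -0.7   4.3 120.8] turn z -0.004 rows 2.9
[-0.0, 1.0, 30.0] -0.001
[-0.0, 2.0, 60.0] -0.002
[-1.0, 3.0, 91.0] -0.003
[-1.0, 4.0, 121.0] -0.004
[[319.14669219 237.20780021]]
```

View pics/w1.png

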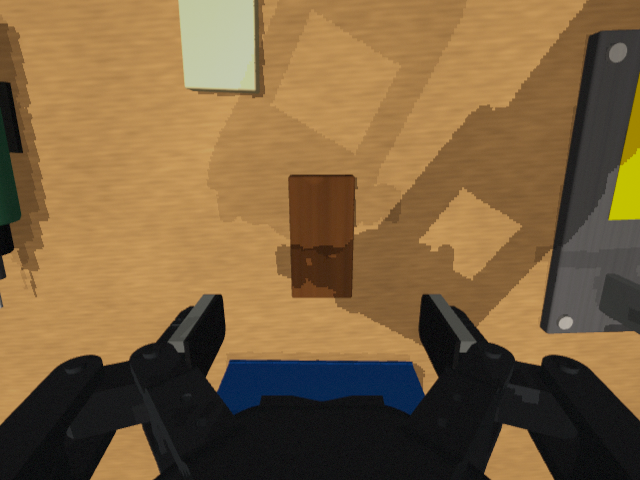

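The wrist picture shows the dark blank centred at about (322,236), against a predicted (319,237), so the measurement agrees. The descent is clear.

```bash
python3 -m jog '{"xyz":[[0,2,25],[0,4,50],[0,4,80],[0,4,80],[0,4,80]],"dr":[[0,0,0],[0,0,0],[0,0,0],[0,0,0],[0,0,0]],"fingers":[1,1,1,1,1]}'
python3 go.py 0.5442 -0.272 0.013 86.4
```

```text
time_s: 2.9
ee_pos: [0.5469, -0.269, 0.06]
tool_rot: [[0.064, 0.998, -0.003], [0.998, -0.064, 0.002], [0.002, -0.003, -1.0]]
ft_force: [-0.1, 0.2, 0.2]
width: 0.0857
t 2.9 pos [ 0.5469 -0.269   0.06  ] yaw 86.32 q6 -119.1 tilt [-0.15  0.11] w 0.0857 F [-0.1  0.2  0.2]
shift [-3.2 -2.4 47. ] turn z -0.001 rows 1.2
[-2.0, -1.0, 24.0] -0.001
[-3.0, -2.0, 47.0] -0.001
```

```bash
python3 -m jog '{"xyz":[[-2,-2,15],[-3,-2,30],[-3,-2,42],[-3,-2,42],[-3,-2,42]],"dr":[[0,0,0],[0,0,0],[0,0,0],[0,0,0],[0,0,0]],"fingers":[1,1,1,1,1]}'
python3 go.py 0.5442 -0.272 0.013 86.4
```

```text
time_s: 3.32
ee_pos: [0.5461, -0.2734, 0.0194]
tool_rot: [[0.065, 0.998, 0.001], [0.998, -0.065, -0.0], [-0.0, 0.001, -1.0]]
ft_force: [-0.3, -0.1, 0.1]
width: 0.0851
t 3.32 pos [ 0.5461 -0.2734  0.0194] yaw 86.3 q6 -119.5 tilt [ 0.04 -0.02] w 0.0851 F [-0.3 -0.1  0.1]
shift [ 1.2 -2.   6.4] turn z -0.002 rows 0.2
[1.0, -2.0, 6.0] -0.002
```

```bash
python3 -m jog '{"xyz":[[1,-1,5],[1,-1,5],[1,-1,5]],"dr":[[0,0,0],[0,0,0],[0,0,0]],"fingers":[1,1,1]}'
python3 go.py 0.5442 -0.272 0.013 86.4
python3 -m jog '{"xyz":[[0,0,0],[0,0,0],[0,0,0],[0,0,0],[0,0,0]],"dr":[[0,0,0],[0,0,0],[0,0,0],[0,0,0],[0,0,0]],"fingers":[-1,-1,-1,-1,-1]}' 30
python3 go.py 0.5442 -0.272 0.013 86.4
```

```text
time_s: 3.57
ee_pos: [0.545, -0.2723, 0.0139]
tool_rot: [[0.065, 0.998, 0.001], [0.998, -0.065, -0.0], [-0.0, 0.001, -1.0]]
ft_force: [-0.3, 0.1, -0.5]
width: 0.0851
t 3.57 pos [ 0.545  -0.2723  0.0139] yaw 86.3 q6 -119.4 tilt [ 0.03 -0.02] w 0.0851 F [-0.3  0.1 -0.5]
shift [ 0.3 -0.8  0.9] turn z -0.002 rows 0.0
[0.0, -1.0, 1.0] -0.002
time_s: 3.98
ee_pos: [0.5451, -0.2726, 0.0138]
tool_rot: [[0.065, 0.998, 0.001], [0.998, -0.065, -0.001], [-0.001, 0.001, -1.0]]
ft_force: [-0.3, 0.9, 1.3]
width: 0.0492
t 3.98 pos [ 0.5451 -0.2726  0.0138] yaw 86.28 q6 -119.4 tilt [ 0.05 -0.03] w 0.0492 F [-0.3  0.9  1.3]
shift [ 0.6 -1.   0.8] turn z -0.002 rows 0.0
[1.0, -1.0, 1.0] -0.002
```

```bash
python3 -m jog '{"xyz":[[0,0,-20],[0,0,-40],[0,0,-70],[0,0,-90],[0,0,-90]],"dr":[[0,0,0],[0,0,0],[0,0,0],[0,0,0],[0,0,0]],"fingers":[-1,-1,-1,-1,-1]}'
python3 go.py 0.492 -0.0173 0.10 88.2
```

```text
time_s: 4.4
ee_pos: [0.548, -0.2744, 0.1087]
tool_rot: [[0.065, 0.998, 0.008], [0.998, -0.065, -0.005], [-0.005, 0.009, -1.0]]
ft_force: [0.2, -0.3, 0.4]
width: 0.0493
t 4.4 pos [ 0.548  -0.2744  0.1087] yaw 86.29 q6 -119.5 tilt [ 0.47 -0.31] w 0.0493 F [ 0.2 -0.3  0.4]
shift [253.  -72.6   6.9] turn z -0.033 rows 6.4
[36.0, -10.0, 1.0] -0.005
[72.0, -21.0, 2.0] -0.01
[108.0, -31.0, 3.0] -0.014
[145.0, -42.0, 4.0] -0.019
[181.0, -52.0, 5.0] -0.024
```

```bash
python3 -m jog '{"xyz":[[36,-10,0],[72,-21,0],[108,-31,0],[145,-42,0],[181,-52,0]],"dr":[[0,0,0],[0,0,-0.01],[0,0,-0.015],[0,0,-0.02],[0,0,-0.024]],"fingers":[-1,-1,-1,-1,-1]}'
python3 -m jog '{"xyz":[[25,-7,0],[50,-14,0],[70,-19,0],[70,-19,0],[70,-19,0]],"dr":[[0,0,0],[0,0,-0.01],[0,0,-0.01],[0,0,-0.01],[0,0,-0.01]],"fingers":[-1,-1,-1,-1,-1]}'
python3 -m jog '{"xyz":[[0,0,0],[0,0,0]],"dr":[[0,0,0],[0,0,0]],"fingers":[-1,-1]}'
python3 go.py 0.492 -0.0173 0.06 88.2
python3 - <<'E'
from h import *
im,d=read_camera('wrist');save('w2.png',im)
E
```

```text
time_s: 4.82
ee_pos: [0.5027, -0.0865, 0.1018]
tool_rot: [[0.041, 0.999, -0.002], [0.999, -0.041, 0.001], [0.001, -0.002, -1.0]]
ft_force: [0.4, 0.1, -0.9]
width: 0.0489
time_s: 5.23
ee_pos: [0.4873, -0.0168, 0.1021]
tool_rot: [[0.028, 1.0, -0.002], [1.0, -0.028, -0.0], [-0.0, -0.002, -1.0]]
ft_force: [-0.3, -0.2, -0.4]
width: 0.049
time_s: 5.4
ee_pos: [0.4886, -0.0186, 0.1031]
tool_rot: [[0.032, 0.999, -0.0], [0.999, -0.032, -0.0], [-0.0, -0.0, -1.0]]
ft_force: [-0.2, -0.6, -1.1]
width: 0.0488
t 5.4 pos [ 0.4886 -0.0186  0.1031] yaw 88.18 q6 -98.6 tilt [-0.   -0.02] w 0.0488 F [-0.2 -0.6 -1.1]
shift [ 1.4  3.3 43.1] turn z -0.0 rows 1.1
[1.0, 2.0, 22.0] -0.0
[1.0, 3.0, 43.0] -0.0
```

View pics/w2.png

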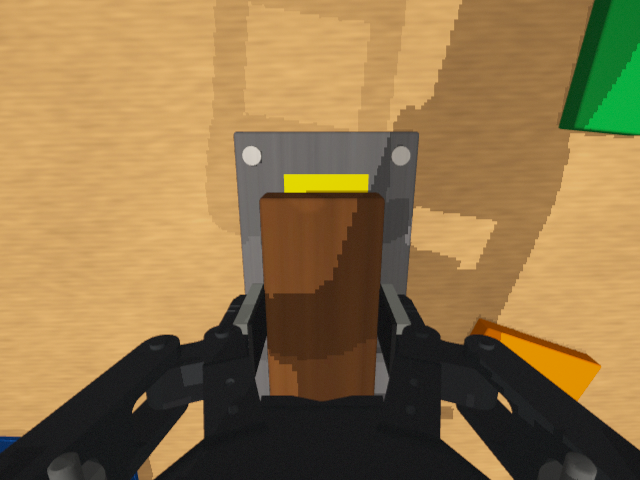

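```bash
python3 - <<'E'
from h import *
im=cv2.imread('pics/w2.png')[...,::-1]
a=np.radians(-1.75);c0=np.array([.4915,-.0173]);ux=np.array([np.cos(a),np.sin(a)]);uy=np.array([-ux[1],ux[0]])
P=[[*(c0+x*ux+y*uy),.012] for x,y in [(-.08,-.06),(-.08,.06),(-.053,-.028),(-.053,.028)]]
print(proj('wrist',P).round(1))
hsv=cv2.cvtColor(im.copy(),cv2.COLOR_RGB2HSV);m=(hsv[...,0]>22)&(hsv[...,0]<35)&(hsv[...,1]>150);ys,xs=np.where(m);print('yellow',xs.min(),xs.max(),ys.min(),ys.max())
print('tcp/blank',proj('wrist',[[.4886,-.0186,.1],[.4886-.05,-.0186,.105]]))
for r in (136,140):
    g=im[r].astype(int).sum(1);gr=abs(np.diff(im[r].astype(int)[:,0]-im[r].astype(int)[:,2])); print(r,np.argsort(gr)[-6:])
E
```

```text
[[230.3 129.8]
 [417.4 129.5]
 [281.7 172.4]
 [365.9 172.3]]
yellow 284 368 174 192
tcp/blank [[321.73999678 303.99873927]
 [317.73023563 196.72852631]]
136 [613 569 633 232 233 418]
140 [234 232 417 568 418 233]
```

```bash
python3 -m jog '{"xyz":[[1,3,15],[1,3,30],[1,3,50],[1,3,50],[1,3,50]],"dr":[[0,0,0],[0,0,0],[0,0,0],[0,0,0],[0,0,0]],"fingers":[-1,-1,-1,-1,-1]}'
python3 -m jog '{"xyz":[[0,0,0],[0,0,10],[0,0,20],[0,0,20],[0,0,20]],"dr":[[0,0,0],[0,0,0],[0,0,0],[0,0,0],[0,0,0]],"fingers":[-1,-1,-1,-1,-1]}'
python3 go.py 0.492 -0.0173 0.0262 88.2
```

```text
time_s: 5.87
ee_pos: [0.4903, -0.0173, 0.0522]
tool_rot: [[0.032, 0.999, -0.003], [0.999, -0.032, 0.0], [0.0, -0.003, -1.0]]
ft_force: [-0.5, 0.2, -0.2]
width: 0.0494
time_s: 6.28
ee_pos: [0.4905, -0.0166, 0.0325]
tool_rot: [[0.031, 1.0, -0.002], [1.0, -0.031, 0.0], [0.0, -0.002, -1.0]]
ft_force: [-0.2, -0.5, -0.1]
width: 0.0491
t 6.28 pos [ 0.4905 -0.0166  0.0325] yaw 88.24 q6 -98.4 tilt [-0.11  0.02] w 0.0491 F [-0.2 -0.5 -0.1]
shift [-0.7  1.5  6.3] turn z 0.001 rows 0.2
[-1.0, 2.0, 6.0] 0.001
```

```bash
python3 -m jog '{"xyz":[[-0.5,1,3],[-0.5,1,6],[-0.5,1,6],[-0.5,1,6]],"dr":[[0,0,0],[0,0,0],[0,0,0],[0,0,0]],"fingers":[-1,-1,-1,-1]}'
python3 go.py 0.492 -0.0173 0.0258 88.2
```

```text
time_s: 6.62
ee_pos: [0.4923, -0.0172, 0.0272]
tool_rot: [[0.031, 1.0, -0.0], [1.0, -0.031, 0.0], [0.0, -0.0, -1.0]]
ft_force: [0.1, 0.3, -0.7]
width: 0.0494
t 6.62 pos [ 0.4923 -0.0172  0.0272] yaw 88.24 q6 -98.4 tilt [-0.02  0.  ] w 0.0494 F [ 0.1  0.3 -0.7]
shift [-0.1 -0.3  1.4] turn z 0.001 rows 0.0
[-0.0, -0.0, 1.0] 0.001
```

```bash
python3 -m jog '{"xyz":[[0,0,1],[0,0,1]],"dr":[[0,0,0],[0,0,0]],"fingers":[-1,-1]}'
python3 -m jog '{"xyz":[[0,0,0],[0,0,0],[0,0,0],[0,0,0],[0,0,0]],"dr":[[0,0,0],[0,0,0],[0,0,0],[0,0,0],[0,0,0]],"fingers":[0.9,0.9,0.9,0.9,0.9]}'
python3 -m jog '{"xyz":[[0,0,-15],[0,0,-30],[0,0,-60],[0,0,-90],[0,0,-90]],"dr":[[0,0,0],[0,0,0],[0,0,0],[0,0,0],[0,0,0]],"fingers":[0.9,0.9,0.9,0.9,0.9]}'
python3 go.py 0.38 -0.33 0.12 84
cat > meas.py <<'E'
from h import *
import sys
im,d=read_camera('wrist');save(sys.argv[1],im);v,u=np.mgrid[0:480,0:640];W=world('wrist',u,v,d)
s=np.array(monitor.state()['ee_pos']);
zt=float(sys.argv[2]);m=(d>0)&(abs(W[...,2]-zt)<.006)&(np.hypot(W[...,0]-float(sys.argv[3]),W[...,1]-float(sys.argv[4]))<.075)
n,l,st,_=cv2.connectedComponentsWithStats(m.astype(np.uint8));k=1+np.argmax(st[1:,4]);P=W[l==k]
r=cv2.minAreaRect((P[:,:2]*1000).astype(np.float32));print(len(P),np.median(P[:,2]).round(4),r,'tcp',s.round(4))
E
python3 meas.py w3.png 0.028 .4915 -.0173
```

```text
time_s: 6.78
ee_pos: [0.4925, -0.0172, 0.0263]
tool_rot: [[0.031, 1.0, 0.0], [1.0, -0.031, -0.0], [-0.0, 0.0, -1.0]]
ft_force: [-0.5, -0.0, -1.4]
width: 0.0492
time_s: 7.2
ee_pos: [0.4925, -0.0173, 0.0264]
tool_rot: [[0.031, 1.0, 0.0], [1.0, -0.031, -0.0], [-0.0, 0.0, -1.0]]
ft_force: [-0.3, -0.1, 0.4]
width: 0.0813
time_s: 7.62
ee_pos: [0.4973, -0.018, 0.1225]
tool_rot: [[0.031, 0.999, 0.012], [1.0, -0.031, -0.002], [-0.002, 0.012, -1.0]]
ft_force: [2.1, -0.4, 0.7]
width: 0.0811
t 7.62 pos [ 0.4973 -0.018   0.1225] yaw 88.24 q6 -98.4 tilt [ 0.68 -0.12] w 0.0811 F [ 2.1 -0.4  0.7]
shift [-315.4 -107.7    1.8] turn z 0.074 rows 8.1
[-35.0, -12.0, 0.0] 0.008
[-70.0, -24.0, 0.0] 0.016
[-105.0, -36.0, 1.0] 0.025
[-140.0, -48.0, 1.0] 0.033
[-175.0, -60.0, 1.0] 0.041
9454 0.0266 ((490.4580383300781, -17.173927307128906), (50.15403366088867, 100.03636932373047), 88.11520385742188) tcp [ 0.4959 -0.0178  0.1203]
```

View pics/w3.png

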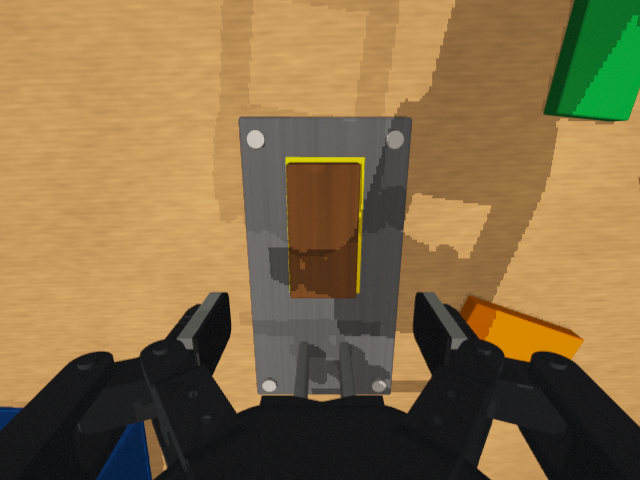

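The dark blank lies inside the yellow outline, with a thin rim at the top and right at (285-365, 158). It is about 1-2 mm off and square. On to the pale blank.

```bash
python3 -m jog '{"xyz":[[-35,-12,0],[-70,-24,0],[-105,-36,0],[-140,-48,0],[-175,-60,0]],"dr":[[0,0,0],[0,0,0.016],[0,0,0.025],[0,0,0.033],[0,0,0.041]],"fingers":[1,1,1,1,1]}'
python3 -m jog '{"xyz":[[-35,-12,0],[-70,-24,0],[-105,-36,0],[-139,-50,0],[-139,-50,0]],"dr":[[0,0,0],[0,0,0.016],[0,0,0.025],[0,0,0.029],[0,0,0.029]],"fingers":[1,1,1,1,1]}'
python3 -m jog '{"xyz":[[0,0,0],[0,0,0]],"dr":[[0,0,0],[0,0,0]],"fingers":[1,1]}'
python3 go.py 0.3805 -0.330 0.0135 84.2
python3 meas.py w4.png 0.016 .3805 -.33
```

```text
time_s: 8.08
ee_pos: [0.4253, -0.191, 0.115]
tool_rot: [[0.071, 0.997, -0.002], [0.997, -0.071, 0.001], [0.001, -0.002, -1.0]]
ft_force: [1.4, 0.2, -0.4]
width: 0.0854
time_s: 8.5
ee_pos: [0.3646, -0.3304, 0.1158]
tool_rot: [[0.106, 0.994, -0.001], [0.994, -0.106, -0.003], [-0.003, -0.001, -1.0]]
ft_force: [1.0, -0.2, 0.4]
width: 0.0851
time_s: 8.67
ee_pos: [0.3665, -0.3244, 0.115]
tool_rot: [[0.102, 0.995, -0.002], [0.995, -0.102, 0.002], [0.002, -0.002, -1.0]]
ft_force: [0.7, -0.6, -0.4]
width: 0.0853
t 8.67 pos [ 0.3665 -0.3244  0.115 ] yaw 84.17 q6 -133.9 tilt [-0.09  0.14] w 0.0853 F [ 0.7 -0.6 -0.4]
shift [ -4.4  14.7 101.5] turn z -0.001 rows 2.5
[-1.0, 5.0, 34.0] -0.0
[-3.0, 10.0, 68.0] -0.0
[-4.0, 15.0, 101.0] -0.001
8517 0.017 ((380.84832763671875, -329.0374755859375), (50.13304901123047, 99.87477111816406), 84.2927474975586) tcp [ 0.3668 -0.324   0.1152]
```

```bash
python3 -m jog '{"xyz":[[-3,8,25],[-5,14,50],[-5,14,80],[-5,14,80],[-5,14,80]],"dr":[[0,0,0],[0,0,0],[0,0,0],[0,0,0],[0,0,0]],"fingers":[1,1,1,1,1]}'
python3 -m jog '{"xyz":[[0,0,0],[0,0,10],[0,0,15],[0,0,15],[0,0,15]],"dr":[[0,0,0],[0,0,0],[0,0,0],[0,0,0],[0,0,0]],"fingers":[1,1,1,1,1]}'
python3 go.py 0.3808 -0.3297 0.0138 84.2
```

```text
time_s: 9.13
ee_pos: [0.3795, -0.3285, 0.0343]
tool_rot: [[0.098, 0.995, -0.004], [0.995, -0.098, 0.005], [0.005, -0.005, -1.0]]
ft_force: [-0.7, -0.4, -0.5]
width: 0.0853
time_s: 9.55
ee_pos: [0.3806, -0.3318, 0.0215]
tool_rot: [[0.101, 0.995, 0.0], [0.995, -0.101, -0.0], [-0.0, 0.0, -1.0]]
ft_force: [-0.5, 0.3, 0.2]
width: 0.0853
t 9.55 pos [ 0.3806 -0.3318  0.0215] yaw 84.22 q6 -133.3 tilt [ 0.01 -0.01] w 0.0853 F [-0.5  0.3  0.2]
shift [ 2.1 -0.   7.7] turn z 0.0 rows 0.2
[2.0, -0.0, 8.0] 0.0
```

```bash
python3 -m jog '{"xyz":[[1,0,3],[1,0,7],[1,0,7],[1,0,7]],"dr":[[0,0,0],[0,0,0],[0,0,0],[0,0,0]],"fingers":[1,1,1,1]}'
python3 go.py 0.3808 -0.3297 0.0138 84.2
python3 -m jog '{"xyz":[[0,0,0],[0,0,0],[0,0,0],[0,0,0],[0,0,0]],"dr":[[0,0,0],[0,0,0],[0,0,0],[0,0,0],[0,0,0]],"fingers":[-1,-1,-1,-1,-1]}' 30
python3 go.py 0.3808 -0.3297 0.0138 84.2
```

```text
time_s: 9.88
ee_pos: [0.3805, -0.3305, 0.014]
tool_rot: [[0.101, 0.995, -0.0], [0.995, -0.101, 0.001], [0.001, -0.001, -1.0]]
ft_force: [0.3, 0.8, -1.0]
width: 0.0854
t 9.88 pos [ 0.3805 -0.3305  0.014 ] yaw 84.22 q6 -133.2 tilt [-0.03  0.03] w 0.0854 F [ 0.3  0.8 -1. ]
shift [0.9 0.2 0.2] turn z 0.0 rows 0.0
[1.0, 0.0, 0.0] 0.0
time_s: 10.3
ee_pos: [0.381, -0.3311, 0.0146]
tool_rot: [[0.101, 0.995, 0.001], [0.995, -0.101, -0.001], [-0.001, 0.001, -1.0]]
ft_force: [0.2, -0.5, 0.8]
width: 0.049
t 10.3 pos [ 0.381  -0.3311  0.0146] yaw 84.22 q6 -133.2 tilt [ 0.03 -0.03] w 0.049 F [ 0.2 -0.5  0.8]
shift [ 1.3 -0.3  0.8] turn z 0.0 rows 0.0
[1.0, -0.0, 1.0] 0.0
```

```bash
python3 -m jog '{"xyz":[[0,0,-20],[0,0,-40],[0,0,-70],[0,0,-100],[0,0,-100]],"dr":[[0,0,0],[0,0,0],[0,0,0],[0,0,0],[0,0,0]],"fingers":[-1,-1,-1,-1,-1]}'
python3 -m jog '{"xyz":[[0,0,0],[0,0,0]],"dr":[[0,0,0],[0,0,0]],"fingers":[-1,-1]}'
python3 go.py 0.4917 -0.0173 0.115 88.2
```

```text
time_s: 10.72
ee_pos: [0.384, -0.3343, 0.1205]
tool_rot: [[0.1, 0.995, 0.008], [0.995, -0.1, -0.009], [-0.008, 0.009, -1.0]]
ft_force: [1.5, -1.4, -0.4]
width: 0.0487
time_s: 10.88
ee_pos: [0.3803, -0.3302, 0.1137]
tool_rot: [[0.101, 0.995, -0.001], [0.995, -0.101, 0.001], [0.001, -0.001, -1.0]]
ft_force: [0.6, -0.2, -1.3]
width: 0.0494
t 10.88 pos [ 0.3803 -0.3302  0.1137] yaw 84.22 q6 -133.2 tilt [-0.04  0.05] w 0.0494 F [ 0.6 -0.2 -1.3]
shift [322.6  79.4  -1.1] turn z -0.069 rows 8.1
[36.0, 9.0, -0.0] -0.008
[72.0, 18.0, -0.0] -0.015
[108.0, 26.0, -0.0] -0.023
[143.0, 35.0, -1.0] -0.031
[179.0, 44.0, -1.0] -0.039
```

```bash
python3 -m jog '{"xyz":[[36,9,0],[72,18,0],[108,26,0],[143,35,0],[179,44,0]],"dr":[[0,0,-0.008],[0,0,-0.015],[0,0,-0.023],[0,0,-0.031],[0,0,-0.039]],"fingers":[-1,-1,-1,-1,-1]}'
python3 go.py 0.4917 -0.0173 0.115 88.2
```

```text
time_s: 11.3
ee_pos: [0.4409, -0.1548, 0.112]
tool_rot: [[0.062, 0.998, -0.004], [0.998, -0.062, 0.002], [0.002, -0.004, -1.0]]
ft_force: [1.1, -0.2, -1.3]
width: 0.0492
t 11.3 pos [ 0.4409 -0.1548  0.112 ] yaw 86.43 q6 -114.4 tilt [-0.23  0.12] w 0.0492 F [ 1.1 -0.2 -1.3]
shift [140.4  42.1  -2.9] turn z -0.031 rows 3.6
[35.0, 11.0, -1.0] -0.008
[70.0, 21.0, -1.0] -0.015
[105.0, 32.0, -2.0] -0.023
[140.0, 42.0, -3.0] -0.031
```

```bash
python3 -m jog '{"xyz":[[35,11,0],[70,21,0],[105,32,0],[140,42,0],[140,42,0]],"dr":[[0,0,-0.008],[0,0,-0.015],[0,0,-0.023],[0,0,-0.031],[0,0,-0.031]],"fingers":[-1,-1,-1,-1,-1]}'
python3 -m jog '{"xyz":[[0,0,0],[0,0,0],[0,0,0]],"dr":[[0,0,0],[0,0,0],[0,0,0]],"fingers":[-1,-1,-1]}'
python3 go.py 0.4917 -0.0173 0.065 88.2
```

```text
time_s: 11.72
ee_pos: [0.4928, -0.0144, 0.1123]
tool_rot: [[0.025, 1.0, -0.003], [1.0, -0.025, 0.003], [0.003, -0.003, -1.0]]
ft_force: [0.3, -0.4, -0.8]
width: 0.0488
time_s: 11.97
ee_pos: [0.4918, -0.0207, 0.113]
tool_rot: [[0.032, 0.999, -0.003], [0.999, -0.032, 0.0], [-0.0, -0.003, -1.0]]
ft_force: [0.1, 1.0, -0.8]
width: 0.0491
t 11.97 pos [ 0.4918 -0.0207  0.113 ] yaw 88.17 q6 -98.7 tilt [-0.16  0.  ] w 0.0491 F [ 0.1  1.  -0.8]
shift [ 3.4 -0.1 48. ] turn z -0.0 rows 1.2
[2.0, -0.0, 24.0] -0.0
[3.0, -0.0, 48.0] -0.0
```

```bash
python3 -m jog '{"xyz":[[2,0,15],[3,0,35],[3,0,48],[3,0,48],[3,0,48]],"dr":[[0,0,0],[0,0,0],[0,0,0],[0,0,0],[0,0,0]],"fingers":[-1,-1,-1,-1,-1]}'
python3 -m jog '{"xyz":[[0,0,0],[0,0,7],[0,0,13],[0,0,13],[0,0,13]],"dr":[[0,0,0],[0,0,0],[0,0,0],[0,0,0],[0,0,0]],"fingers":[-1,-1,-1,-1,-1]}'
python3 go.py 0.4917 -0.0173 0.0428 88.2
python3 go.py 0.4917 -0.0173 0.0428 88.2
```

```text
time_s: 12.38
ee_pos: [0.4918, -0.018, 0.0653]
tool_rot: [[0.033, 0.999, -0.003], [0.999, -0.033, 0.0], [0.0, -0.003, -1.0]]
ft_force: [0.1, -0.3, -0.7]
width: 0.0491
time_s: 12.8
ee_pos: [0.4928, -0.0169, 0.0529]
tool_rot: [[0.031, 1.0, -0.001], [1.0, -0.031, 0.0], [0.0, -0.001, -1.0]]
ft_force: [0.2, -0.4, -0.7]
width: 0.0492
t 12.8 pos [ 0.4928 -0.0169  0.0529] yaw 88.24 q6 -98.4 tilt [-0.05  0.01] w 0.0492 F [ 0.2 -0.4 -0.7]
shift [-0.4 -1.  10.1] turn z 0.001 rows 0.2
[-0.0, -1.0, 10.0] 0.001
t 12.8 pos [ 0.4928 -0.0169  0.0529] yaw 88.24 q6 -98.4 tilt [-0.05  0.01] w 0.0492 F [ 0.2 -0.4 -0.7]
shift [-0.4 -1.  10.1] turn z 0.001 rows 0.2
[-0.0, -1.0, 10.0] 0.001
```

```bash
python3 -m jog '{"xyz":[[0,-1,3],[0,-1,6],[0,-1,9],[0,-1,9],[0,-1,9]],"dr":[[0,0,0],[0,0,0],[0,0,0],[0,0,0],[0,0,0]],"fingers":[-1,-1,-1,-1,-1]}'
python3 go.py 0.4917 -0.0173 0.0428 88.2
```

```text
time_s: 13.22
ee_pos: [0.4919, -0.0168, 0.044]
tool_rot: [[0.031, 1.0, -0.001], [1.0, -0.031, 0.0], [0.0, -0.001, -1.0]]
ft_force: [-0.7, -0.5, -0.9]
width: 0.0489
t 13.22 pos [ 0.4919 -0.0168  0.044 ] yaw 88.24 q6 -98.4 tilt [-0.04  0.01] w 0.0489 F [-0.7 -0.5 -0.9]
shift [-0.5 -0.2  1.2] turn z 0.001 rows 0.0
[-0.0, -0.0, 1.0] 0.001
```

```bash
python3 -m jog '{"xyz":[[-0.5,0,1],[-0.5,0,1]],"dr":[[0,0,0],[0,0,0]],"fingers":[-1,-1]}'
python3 -m jog '{"xyz":[[0,0,0],[0,0,0],[0,0,0],[0,0,0],[0,0,0]],"dr":[[0,0,0],[0,0,0],[0,0,0],[0,0,0],[0,0,0]],"fingers":[0.9,0.9,0.9,0.9,0.9]}'
python3 -m jog '{"xyz":[[0,0,-10],[0,0,-25],[0,0,-50],[0,0,-80],[0,0,-80]],"dr":[[0,0,0],[0,0,0],[0,0,0],[0,0,0],[0,0,0]],"fingers":[0.9,0.9,0.9,0.9,0.9]}'
python3 -m jog '{"xyz":[[0,0,0],[0,0,0]],"dr":[[0,0,0],[0,0,0]],"fingers":[1,1]}'
python3 meas.py w5.png 0.044 .4915 -.0173
python3 go.py 0.498 0.262 0.14 112.8
```

```text
time_s: 13.38
ee_pos: [0.4922, -0.0175, 0.0433]
tool_rot: [[0.031, 1.0, 0.0], [1.0, -0.031, -0.0], [-0.0, 0.0, -1.0]]
ft_force: [0.4, -0.2, -1.3]
width: 0.0491
time_s: 13.8
ee_pos: [0.4923, -0.0174, 0.0435]
tool_rot: [[0.031, 1.0, 0.0], [1.0, -0.031, -0.0], [-0.0, 0.0, -1.0]]
ft_force: [0.6, 0.2, -0.6]
width: 0.0811
time_s: 14.22
ee_pos: [0.497, -0.0182, 0.1301]
tool_rot: [[0.031, 0.999, 0.012], [1.0, -0.031, -0.002], [-0.002, 0.012, -1.0]]
ft_force: [0.9, 0.7, 0.5]
width: 0.081
time_s: 14.38
ee_pos: [0.492, -0.0174, 0.1236]
tool_rot: [[0.031, 1.0, 0.0], [1.0, -0.031, -0.0], [-0.0, 0.0, -1.0]]
ft_force: [-0.0, 0.1, -0.2]
width: 0.0853
10422 0.044 ((491.08221435546875, -17.418867111206055), (50.173648834228516, 99.64314270019531), 88.16912078857422) tcp [ 0.4913 -0.0173  0.1226]
t 14.43 pos [ 0.4913 -0.0173  0.1226] yaw 88.24 q6 -98.4 tilt [-0.09  0.02] w 0.0856 F [-0.3  0.7  0.4]
shift [279.3  -1.9 -17.3] turn z -0.429 rows 6.8
[40.0, -0.0, -2.0] -0.061
[80.0, -1.0, -5.0] -0.122
[120.0, -1.0, -7.0] -0.184
[160.0, -1.0, -10.0] -0.245
[200.0, -1.0, -12.0] -0.306
```

View pics/w5.png

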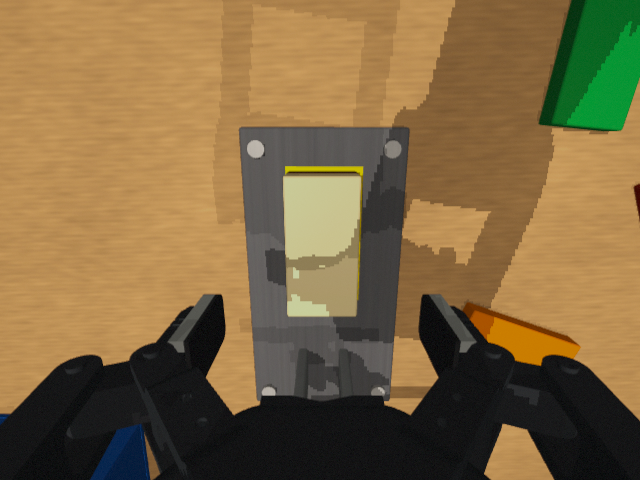

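The pale blank covers the dark one, with its far edge at about (285-362,174). It sits square at the right height, 44 mm. Now the red blank.

```bash
python3 -m jog '{"xyz":[[40,0,-2],[80,-1,-5],[120,-1,-7],[160,-1,-10],[200,-1,-12]],"dr":[[0,0,-0.061],[0,0,-0.122],[0,0,-0.184],[0,0,-0.245],[0,0,-0.306]],"fingers":[1,1,1,1,1]}'
python3 go.py 0.4973 0.262 0.115 112.8
```

```text
time_s: 14.85
ee_pos: [0.4957, 0.1839, 0.1337]
tool_rot: [[-0.274, 0.962, -0.003], [0.962, 0.274, -0.001], [0.0, -0.003, -1.0]]
ft_force: [0.7, 0.1, -0.2]
width: 0.0852
t 14.85 pos [0.4957 0.1839 0.1337] yaw 105.91 q6 -93.2 tilt [-0.19 -0.05] w 0.0852 F [ 0.7  0.1 -0.2]
shift [74.7 23.  18.6] turn z -0.12 rows 2.0
[25.0, 8.0, 6.0] -0.04
[50.0, 15.0, 12.0] -0.08
[75.0, 23.0, 19.0] -0.12
```

```bash
python3 -m jog '{"xyz":[[25,8,6],[50,15,12],[75,23,19],[75,23,19],[75,23,19]],"dr":[[0,0,-0.04],[0,0,-0.08],[0,0,-0.12],[0,0,-0.12],[0,0,-0.12]],"fingers":[1,1,1,1,1]}'
python3 -m jog '{"xyz":[[0,0,0],[0,0,0]],"dr":[[0,0,0],[0,0,0]],"fingers":[1,1]}'
python3 go.py 0.4973 0.262 0.04 112.8
python3 meas.py w6.png 0.016 .4973 .262
```

```text
time_s: 15.27
ee_pos: [0.4972, 0.2614, 0.1139]
tool_rot: [[-0.387, 0.922, -0.004], [0.922, 0.387, -0.002], [-0.0, -0.005, -1.0]]
ft_force: [-0.1, -0.7, -0.6]
width: 0.0857
time_s: 15.43
ee_pos: [0.4987, 0.2598, 0.1156]
tool_rot: [[-0.384, 0.923, -0.001], [0.923, 0.384, -0.001], [-0.0, -0.002, -1.0]]
ft_force: [-0.0, -0.6, -0.0]
width: 0.0852
t 15.43 pos [0.4987 0.2598 0.1156] yaw 112.58 q6 -92.2 tilt [-0.08 -0.05] w 0.0852 F [-0.  -0.6 -0. ]
shift [ 2.6 -0.3 75.6] turn z -0.004 rows 1.8
[1.0, -0.0, 38.0] -0.002
[3.0, -0.0, 76.0] -0.004
8895 0.0173 ((498.52484130859375, 263.2701721191406), (99.73382568359375, 50.050601959228516), 22.651403427124023) tcp [0.499  0.2598 0.116 ]
```

View pics/w6.png

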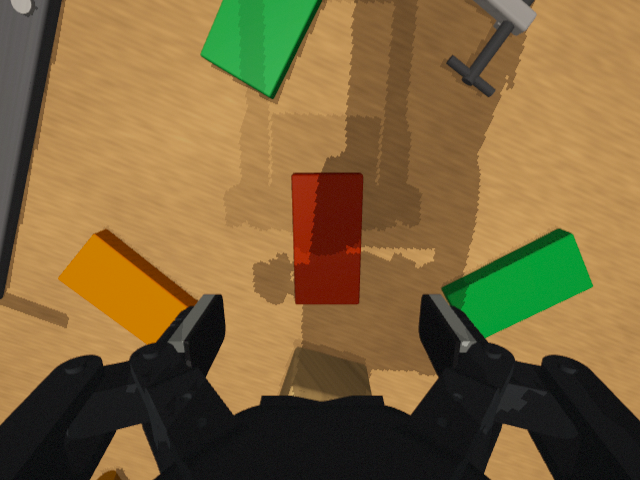

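The wrist picture shows the red-brown blank at (328,238) between the open jaws. The orange slab's nearest corner is at (190,300) and the green's at (443,290). Both are about 85-100 mm off, clear of the fingers. Descending.

```bash
python3 go.py 0.498 0.2628 0.04 112.7; python3 -m jog '{"xyz":[[2,0,20],[3,0,40],[3,0,75],[3,0,75],[3,0,75]],"dr":[[0,0,0],[0,0,0],[0,0,0],[0,0,0],[0,0,0]],"fingers":[1,1,1,1,1]}'
python3 -m jog '{"xyz":[[0,0,0],[0,0,10],[0,0,18],[0,0,18],[0,0,18]],"dr":[[0,0,0],[0,0,0],[0,0,0],[0,0,0],[0,0,0]],"fingers":[1,1,1,1,1]}'
python3 go.py 0.498 0.2628 0.014 112.7
```

```text
t 15.48 pos [0.499  0.2598 0.116 ] yaw 112.55 q6 -92.2 tilt [-0.04 -0.03] w 0.0853 F [-0.1  0.  -1.4]
shift [ 3.2  0.3 76. ] turn z -0.003 rows 1.9
[2.0, 0.0, 38.0] -0.001
[3.0, 0.0, 76.0] -0.003
time_s: 15.9
ee_pos: [0.4958, 0.2619, 0.0393]
tool_rot: [[-0.384, 0.923, -0.006], [0.924, 0.384, -0.002], [0.0, -0.006, -1.0]]
ft_force: [-0.1, 0.1, -0.5]
width: 0.0857
time_s: 16.32
ee_pos: [0.4976, 0.2636, 0.0232]
tool_rot: [[-0.385, 0.923, -0.001], [0.923, 0.385, -0.0], [0.0, -0.001, -1.0]]
ft_force: [-0.7, 0.6, 0.2]
width: 0.0855
t 16.32 pos [0.4976 0.2636 0.0232] yaw 112.65 q6 -91.9 tilt [-0.03 -0.01] w 0.0855 F [-0.7  0.6  0.2]
shift [-0.9  0.   9.2] turn z -0.001 rows 0.2
[-1.0, 0.0, 9.0] -0.001
```

```bash
python3 -m jog '{"xyz":[[0,0,4],[0,0,8.5],[0,0,8.5],[0,0,8.5]],"dr":[[0,0,0],[0,0,0],[0,0,0],[0,0,0]],"fingers":[1,1,1,1]}'
python3 -m jog '{"xyz":[[0,0,0],[0,0,0],[0,0,0],[0,0,0],[0,0,0]],"dr":[[0,0,0],[0,0,0],[0,0,0],[0,0,0],[0,0,0]],"fingers":[-1,-1,-1,-1,-1]}' 30
python3 -m jog '{"xyz":[[0,0,-20],[0,0,-40],[0,0,-70],[0,0,-110],[0,0,-120]],"dr":[[0,0,0],[0,0,0],[0,0,0],[0,0,0],[0,0,0]],"fingers":[-1,-1,-1,-1,-1]}'
python3 -m jog '{"xyz":[[0,0,0],[0,0,0]],"dr":[[0,0,0],[0,0,0]],"fingers":[-1,-1]}'
python3 go.py 0.4917 -0.0173 0.13 88.2
```

```text
time_s: 16.65
ee_pos: [0.4975, 0.2636, 0.0144]
tool_rot: [[-0.385, 0.923, -0.001], [0.923, 0.385, -0.0], [0.0, -0.001, -1.0]]
ft_force: [-0.1, -0.0, 0.3]
width: 0.0853
time_s: 17.07
ee_pos: [0.4983, 0.2639, 0.0152]
tool_rot: [[-0.385, 0.923, 0.001], [0.923, 0.385, 0.0], [-0.0, 0.001, -1.0]]
ft_force: [0.8, 0.1, 1.6]
width: 0.0492
time_s: 17.48
ee_pos: [0.5015, 0.2652, 0.141]
tool_rot: [[-0.385, 0.923, 0.009], [0.923, 0.385, 0.004], [-0.0, 0.01, -1.0]]
ft_force: [2.2, 0.2, 0.9]
width: 0.0491
time_s: 17.65
ee_pos: [0.4981, 0.2638, 0.1351]
tool_rot: [[-0.385, 0.923, 0.001], [0.923, 0.385, 0.0], [-0.0, 0.001, -1.0]]
ft_force: [-0.6, 0.6, -1.6]
width: 0.049
t 17.65 pos [0.4981 0.2638 0.1351] yaw 112.64 q6 -91.9 tilt [0.06 0.02] w 0.049 F [-0.6  0.6 -1.6]
shift [-257.  -114.1    5. ] turn z 0.427 rows 6.9
[-32.0, -14.0, 1.0] 0.053
[-64.0, -29.0, 1.0] 0.107
[-96.0, -43.0, 2.0] 0.16
[-128.0, -57.0, 2.0] 0.213
[-161.0, -71.0, 3.0] 0.267
```

```bash
python3 -m jog '{"xyz":[[-32,-14,0],[-64,-29,0],[-96,-43,0],[-128,-57,0],[-161,-71,0]],"dr":[[0,0,0.053],[0,0,0.107],[0,0,0.16],[0,0,0.213],[0,0,0.267]],"fingers":[-1,-1,-1,-1,-1]}'
python3 go.py 0.4918 -0.0173 0.13 88.2
```

```text
time_s: 18.07
ee_pos: [0.4915, 0.0864, 0.1315]
tool_rot: [[-0.126, 0.992, -0.006], [0.992, 0.126, -0.0], [0.001, -0.006, -1.0]]
ft_force: [0.9, 0.1, -0.2]
width: 0.0492
t 18.07 pos [0.4915 0.0864 0.1315] yaw 97.24 q6 -95.3 tilt [-0.35 -0.01] w 0.0492 F [ 0.9  0.1 -0.2]
shift [-102.9  -12.7    1.5] turn z 0.158 rows 2.5
[-34.0, -4.0, 1.0] 0.053
[-69.0, -8.0, 1.0] 0.105
[-103.0, -13.0, 2.0] 0.158
```

```bash
python3 -m jog '{"xyz":[[-34,-4,0],[-69,-8,0],[-101,-13,0],[-101,-13,0],[-101,-13,0]],"dr":[[0,0,0.053],[0,0,0.105],[0,0,0.155],[0,0,0.155],[0,0,0.155]],"fingers":[-1,-1,-1,-1,-1]}'
python3 -m jog '{"xyz":[[0,0,0],[0,0,0],[0,0,0]],"dr":[[0,0,0],[0,0,0],[0,0,0]],"fingers":[-1,-1,-1]}'
python3 go.py 0.4918 -0.0173 0.08 88.2
```

```text
time_s: 18.48
ee_pos: [0.4923, -0.0152, 0.1321]
tool_rot: [[0.03, 1.0, -0.005], [1.0, -0.03, 0.001], [0.001, -0.005, -1.0]]
ft_force: [0.1, 0.3, -0.1]
width: 0.0491
time_s: 18.73
ee_pos: [0.4937, -0.0127, 0.1339]
tool_rot: [[0.025, 1.0, -0.002], [1.0, -0.025, 0.001], [0.0, -0.002, -1.0]]
ft_force: [-0.3, 0.5, -0.7]
width: 0.0488
t 18.73 pos [ 0.4937 -0.0127  0.1339] yaw 88.59 q6 -98.2 tilt [-0.1   0.03] w 0.0488 F [-0.3  0.5 -0.7]
shift [-4.6 -1.7 53.9] turn z 0.007 rows 1.3
[-2.0, -1.0, 27.0] 0.003
[-5.0, -2.0, 54.0] 0.007
```

```bash
python3 -m jog '{"xyz":[[-3,-1,15],[-4.5,-1.5,35],[-4.5,-1.5,53],[-4.5,-1.5,53],[-4.5,-1.5,53]],"dr":[[0,0,0.006],[0,0,0.006],[0,0,0.006],[0,0,0.006],[0,0,0.006]],"fingers":[-1,-1,-1,-1,-1]}'
python3 -m jog '{"xyz":[[0,0,0],[0,0,6],[0,0,12],[0,0,12],[0,0,12]],"dr":[[0,0,0],[0,0,0],[0,0,0],[0,0,0],[0,0,0]],"fingers":[-1,-1,-1,-1,-1]}'
python3 go.py 0.4918 -0.0173 0.0592 88.2
```

```text
time_s: 19.15
ee_pos: [0.4915, -0.0174, 0.0807]
tool_rot: [[0.031, 1.0, -0.003], [1.0, -0.031, 0.001], [0.001, -0.003, -1.0]]
ft_force: [0.5, 0.7, -0.4]
width: 0.0492
time_s: 19.57
ee_pos: [0.4925, -0.0185, 0.0696]
tool_rot: [[0.033, 0.999, -0.001], [0.999, -0.033, 0.0], [0.0, -0.001, -1.0]]
ft_force: [0.7, 0.2, -0.5]
width: 0.0489
t 19.57 pos [ 0.4925 -0.0185  0.0696] yaw 88.12 q6 -98.4 tilt [-0.03  0.01] w 0.0489 F [ 0.7  0.2 -0.5]
shift [ 1.1 -0.7 10.4] turn z -0.001 rows 0.3
[1.0, -1.0, 10.0] -0.001
```

```bash
python3 -m jog '{"xyz":[[1,-0.5,3],[1,-0.5,6],[1,-0.5,9],[1,-0.5,9],[1,-0.5,9]],"dr":[[0,0,0],[0,0,0],[0,0,0],[0,0,0],[0,0,0]],"fingers":[-1,-1,-1,-1,-1]}'
python3 go.py 0.4918 -0.0173 0.0592 88.2
```

```text
time_s: 19.98
ee_pos: [0.492, -0.0175, 0.0604]
tool_rot: [[0.033, 0.999, -0.001], [0.999, -0.033, 0.0], [0.0, -0.001, -1.0]]
ft_force: [-0.8, -0.8, 0.2]
width: 0.0492
t 19.98 pos [ 0.492  -0.0175  0.0604] yaw 88.12 q6 -98.3 tilt [-0.04  0.01] w 0.0492 F [-0.8 -0.8  0.2]
shift [ 0.2 -0.2  1.2] turn z -0.001 rows 0.0
[0.0, -0.0, 1.0] -0.001
```

```bash
python3 -m jog '{"xyz":[[0,0,1],[0,0,1]],"dr":[[0,0,0],[0,0,0]],"fingers":[-1,-1]}'
python3 -m jog '{"xyz":[[0,0,0],[0,0,0],[0,0,0],[0,0,0],[0,0,0]],"dr":[[0,0,0],[0,0,0],[0,0,0],[0,0,0],[0,0,0]],"fingers":[0.9,0.9,0.9,0.9,0.9]}'
python3 -m jog '{"xyz":[[0,0,-10],[0,0,-25],[0,0,-50],[0,0,-80],[0,0,-80]],"dr":[[0,0,0],[0,0,0],[0,0,0],[0,0,0],[0,0,0]],"fingers":[0.9,0.9,0.9,0.9,0.9]}'
python3 -m jog '{"xyz":[[0,0,0],[0,0,0]],"dr":[[0,0,0],[0,0,0]],"fingers":[0.9,0.9]}'
python3 meas.py w7.png 0.060 .4915 -.0173
python3 go.py 0.36 -0.0173 0.3 88.2
```

```text
time_s: 20.15
ee_pos: [0.4923, -0.0175, 0.0597]
tool_rot: [[0.033, 0.999, -0.0], [0.999, -0.033, -0.0], [-0.0, -0.0, -1.0]]
ft_force: [-0.8, -0.7, -0.1]
width: 0.0491
time_s: 20.57
ee_pos: [0.4924, -0.0175, 0.0599]
tool_rot: [[0.033, 0.999, 0.0], [0.999, -0.033, -0.0], [-0.0, 0.0, -1.0]]
ft_force: [-0.2, -0.4, -0.2]
width: 0.0812
time_s: 20.98
ee_pos: [0.4971, -0.0183, 0.1467]
tool_rot: [[0.033, 0.999, 0.012], [0.999, -0.033, -0.002], [-0.002, 0.012, -1.0]]
ft_force: [2.2, 1.0, 0.4]
width: 0.0811
time_s: 21.15
ee_pos: [0.4922, -0.0175, 0.1401]
tool_rot: [[0.033, 0.999, 0.0], [0.999, -0.033, -0.0], [-0.0, 0.0, -1.0]]
ft_force: [-1.1, 0.1, -0.7]
width: 0.0811
10389 0.06 ((491.52764892578125, -17.550989151000977), (50.1439094543457, 100.2057876586914), 88.11817169189453) tcp [ 0.4914 -0.0173  0.1391]
t 21.2 pos [ 0.4914 -0.0173  0.1391] yaw 88.12 q6 -98.3 tilt [-0.1   0.02] w 0.081 F [-0.1 -0.7  0.2]
shift [  -4.2 -131.6 -160.7] turn z -0.001 rows 5.1
[-1.0, -22.0, -27.0] -0.0
[-1.0, -44.0, -54.0] -0.0
[-2.0, -66.0, -80.0] -0.001
[-3.0, -88.0, -107.0] -0.001
[-4.0, -110.0, -134.0] -0.001
```

View pics/w7.png

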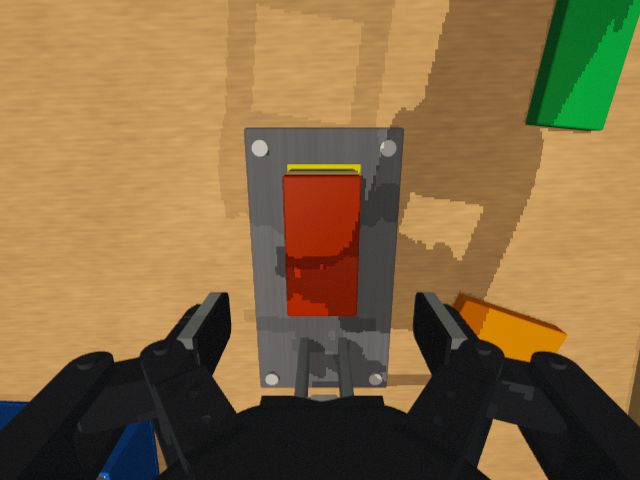

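The red blank is flush on the pile at (0.4915,-0.0176), top at 60 mm. Next I back off, raise the gripper and turn it 90° so the jaws straddle the crossbar.

```bash
python3 -m jog '{"xyz":[[0,-15,-35],[0,-30,-70],[0,-40,-105],[0,-45,-140],[0,-50,-175]],"dr":[[0,0,0],[0,0,0],[0,0,0],[0,0,0.1],[0,0,0.2]],"fingers":[0.9,0.9,0.9,0.9,0.9]}'
python3 -m jog '{"xyz":[[0,0,-10],[0,0,-20],[0,0,-20],[0,0,-20],[0,0,-20]],"dr":[[0,0,0.12],[0,0,0.24],[0,0,0.36],[0,0,0.48],[0,0,0.6]],"fingers":[0.9,0.9,0.9,0.9,0.9]}'
python3 -m jog '{"xyz":[[0,0,0],[0,0,0],[0,0,0],[0,0,0],[0,0,0]],"dr":[[0,0,0.12],[0,0,0.24],[0,0,0.36],[0,0,0.48],[0,0,0.6]],"fingers":[0.9,0.9,0.9,0.9,0.9]}'
python3 -m jog '{"xyz":[[0,0,0],[0,0,0],[0,0,0],[0,0,0]],"dr":[[0,0,0.1],[0,0,0.17],[0,0,0.17],[0,0,0.17]],"fingers":[0.9,0.9,0.9,0.9]}'
python3 go.py 0.6065 0.0140 0.34 -1.8
python3 - <<'E'
from h import *
im,d=read_camera('top');save('t8.png',im);v,u=np.mgrid[0:480,0:640];W=world('top',u,v,d)
m=(d>0)&(W[...,2]>0.255)&(W[...,2]<.3)&(abs(W[...,0]-.605)<.04)&(abs(W[...,1]+.02)<.075)
P=W[m];print(len(P),P.min(0),P.max(0),np.median(P,0)); 
for lo in(-.08,-.05,-.02,.01): 
    q=P[(P[:,1]>lo)&(P[:,1]<lo+.03)]; 
    if len(q): print(lo,q[:,0].min(),q[:,0].max(),np.median(q,0))
im,d=read_camera('side');save('s8.png',im);W=world('side',u,v,d)
m=(d>0)&(W[...,2]>0.24)&(W[...,2]<.3)&(abs(W[...,0]-.605)<.04)&(abs(W[...,1]+.02)<.075)
P=W[m];print(len(P),P.min(0),P.max(0),np.median(P,0))
m=(d>0)&(W[...,2]>0.1)&(W[...,2]<.25)&(abs(W[...,0]-.605)<.04)&(abs(W[...,1]+.02)<.025);P=W[m]
for z in np.arange(.1,.25,.02):
    q=P[abs(P[:,2]-z)<.01]; print(round(z,2),len(q),q[:,0].min() if len(q) else '')
E
```

```text
time_s: 21.62
ee_pos: [0.4406, -0.0156, 0.3143]
tool_rot: [[0.235, 0.972, -0.004], [0.972, -0.235, 0.001], [-0.0, -0.004, -1.0]]
ft_force: [-0.1, -0.0, -0.4]
width: 0.0812
time_s: 22.03
ee_pos: [0.4416, -0.0157, 0.3332]
tool_rot: [[0.744, 0.668, -0.003], [0.668, -0.744, 0.001], [-0.002, -0.003, -1.0]]
ft_force: [0.0, -0.6, -0.3]
width: 0.0814
time_s: 22.45
ee_pos: [0.4415, -0.0157, 0.3327]
tool_rot: [[0.991, 0.132, -0.004], [0.132, -0.991, 0.001], [-0.004, -0.001, -1.0]]
ft_force: [-0.5, -0.2, -0.6]
width: 0.0811
time_s: 22.78
ee_pos: [0.4417, -0.0157, 0.3332]
tool_rot: [[1.0, -0.03, -0.003], [-0.03, -1.0, 0.001], [-0.003, -0.001, -1.0]]
ft_force: [-0.5, -0.3, -0.1]
width: 0.0811
t 22.78 pos [ 0.4417 -0.0157  0.3332] yaw -1.73 q6 -9.4 tilt [-0.18  0.03] w 0.0811 F [-0.5 -0.3 -0.1]
shift [163.8 -34.7  -7.3] turn z 0.001 rows 4.1
[33.0, -7.0, -1.0] 0.0
[66.0, -14.0, -3.0] 0.001
[98.0, -21.0, -4.0] 0.001
[131.0, -28.0, -6.0] 0.001
[164.0, -35.0, -7.0] 0.001
452 [ 0.59925394 -0.08050304  0.25567446] [0.61576341 0.03940224 0.28507824] [ 0.6054771  -0.02068911  0.2790166 ]
-0.08 0.5992539382071439 0.6128639458657048 [ 0.60473924 -0.06427049  0.27915755]
-0.05 0.600017833949691 0.6137098293289516 [ 0.60459301 -0.03246968  0.27870456]
-0.02 0.6006204602327415 0.6157634100178777 [ 0.60547587 -0.00671899  0.27911708]
0.01 0.6019945379455307 0.6153998768098281 [0.60721496 0.0249953  0.27899095]
310 [ 0.59676916 -0.08243349  0.24008585] [0.61337798 0.0401824  0.2834187 ] [ 0.6028365  -0.02570276  0.27486746]
0.1 25 0.5966091157931871
0.12 55 0.5975944840141922
0.14 51 0.5968288031503269
0.16 40 0.5906580201998238
0.18 90 0.5890962457738845
0.2 91 0.5886716618850304
0.22 81 0.5900483955977519
0.24 64 0.5977078149852884
```

View pics/s8.png

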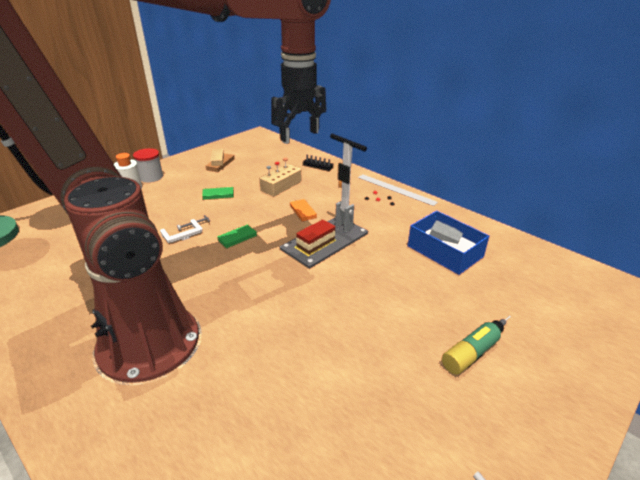

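The side view shows the three-layer pile neatly stacked at (316,238). The arm is upright with its crossbar at (348,142). Moving above the crossbar's +y free part.

```bash
python3 -m jog '{"xyz":[[33,-7,0],[66,-14,0],[98,-21,0],[131,-28,0],[165,-35,0]],"dr":[[0,0,0],[0,0,0],[0,0,0],[0,0,0],[0,0,0]],"fingers":[0.9,0.9,0.9,0.9,0.9]}'
python3 -m jog '{"xyz":[[0,0,0],[0,0,0],[0,0,0]],"dr":[[0,0,0],[0,0,0],[0,0,0]],"fingers":[0.9,0.9,0.9]}' 20
python3 go.py 0.6075 0.0140 0.264 -1.8
python3 - <<'E'
from h import *
im,d=read_camera('wrist');save('w9.png',im)
print(proj('wrist',[[.6055,.039,.279],[.6055,-.08,.279]]))
E
```

```text
time_s: 23.3
ee_pos: [0.6096, 0.0143, 0.3342]
tool_rot: [[1.0, -0.031, -0.001], [-0.031, -1.0, -0.0], [-0.001, 0.0, -1.0]]
ft_force: [-0.3, 0.4, 1.0]
width: 0.0812
time_s: 23.55
ee_pos: [0.6078, 0.0138, 0.334]
tool_rot: [[1.0, -0.031, -0.002], [-0.031, -1.0, -0.0], [-0.002, 0.0, -1.0]]
ft_force: [0.4, -0.5, -0.1]
width: 0.0814
t 23.55 pos [0.6078 0.0138 0.334 ] yaw -1.79 q6 -3.5 tilt [-0.13 -0.  ] w 0.0814 F [ 0.4 -0.5 -0.1]
shift [-0.1 -0.2 70. ] turn z 0.0 rows 1.7
[-0.0, -0.0, 35.0] 0.0
[-0.0, -0.0, 70.0] 0.0
[[315.87987224 222.93825499]
 [322.16318048 390.53790651]]
```

View pics/w9.png

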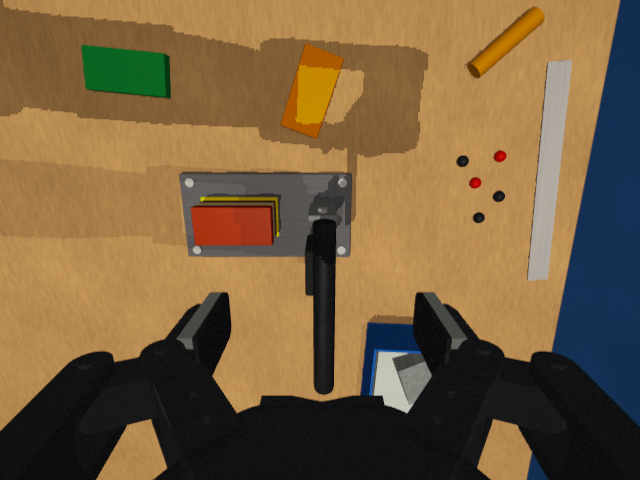

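The wrist view shows the crossbar running vertically at u≈325, v 220-392, centred between the open jaws. Descending onto it.

```bash
python3 -m jog '{"xyz":[[0,0,20],[0,0,40],[0,0,55],[0,0,70],[0,0,70]],"dr":[[0,0,0],[0,0,0],[0,0,0],[0,0,0],[0,0,0]],"fingers":[0.9,0.9,0.9,0.9,0.9]}'
python3 -m jog '{"xyz":[[0,0,0],[0,0,0]],"dr":[[0,0,0],[0,0,0]],"fingers":[0.9,0.9]}'
python3 go.py 0.6075 0.0140 0.264 -1.8
python3 -m jog '{"xyz":[[0,0,0],[0,0,0],[0,0,0],[0,0,0],[0,0,0]],"dr":[[0,0,0],[0,0,0],[0,0,0],[0,0,0],[0,0,0]],"fingers":[-0.4,-0.7,-0.7,-0.7,-0.7]}' 20
python3 -m jog '{"xyz":[[0,0,0],[0,0,0]],"dr":[[0,0,0],[0,0,0]],"fingers":[-1,-1]}'
python3 go.py 0.6075 0.0140 0.264 -1.8
```

```text
time_s: 24.02
ee_pos: [0.6051, 0.0138, 0.2618]
tool_rot: [[0.999, -0.032, -0.006], [-0.032, -0.999, 0.0], [-0.006, -0.0, -1.0]]
ft_force: [-0.3, 0.1, -1.6]
width: 0.081
time_s: 24.18
ee_pos: [0.6084, 0.0137, 0.2666]
tool_rot: [[0.999, -0.032, 0.002], [-0.032, -0.999, -0.0], [0.002, 0.0, -1.0]]
ft_force: [0.0, -0.1, 0.3]
width: 0.0813
t 24.18 pos [0.6084 0.0137 0.2666] yaw -1.84 q6 -3.5 tilt [ 0.14 -0.02] w 0.0813 F [ 0.  -0.1  0.3]
shift [-0.9 -0.3  2.6] turn z -0.001 rows 0.1
[-1.0, -0.0, 3.0] -0.001
time_s: 24.6
ee_pos: [0.6086, 0.0139, 0.2652]
tool_rot: [[0.999, -0.032, 0.001], [-0.032, -0.999, -0.0], [0.001, 0.0, -1.0]]
ft_force: [0.6, -0.9, -0.3]
width: 0.0203
time_s: 24.77
ee_pos: [0.6086, 0.0139, 0.2651]
tool_rot: [[0.999, -0.032, 0.0], [-0.032, -0.999, -0.0], [0.0, 0.0, -1.0]]
ft_force: [-0.3, -0.0, 1.9]
width: 0.0132
t 24.77 pos [0.6086 0.0139 0.2651] yaw -1.83 q6 -3.5 tilt [ 0.03 -0.  ] w 0.0132 F [-0.3 -0.   1.9]
shift [-1.1 -0.1  1.1] turn z -0.001 rows 0.0
[-1.0, -0.0, 1.0] -0.001
```

```bash
python3 -m jog '{"xyz":[[-17.4,0,0.8],[-34.7,0,3],[-51.8,0,6.8],[-68.4,0,12.1],[-84.5,0,18.7]],"dr":[[0,0,0],[0,0,0],[0,0,0],[0,0,0],[0,0,0]],"fingers":[-1,-1,-1,-1,-1]}'
python3 go.py 0.4085 0.021 0.065 -1.8
```

```text
time_s: 25.18
ee_pos: [0.5261, 0.0165, 0.2483]
tool_rot: [[0.999, -0.032, 0.008], [-0.032, -0.999, -0.0], [0.008, -0.0, -1.0]]
ft_force: [3.2, 0.4, 4.0]
width: 0.0126
t 25.18 pos [0.5261 0.0165 0.2483] yaw -1.84 q6 -4.0 tilt [ 0.48 -0.02] w 0.0126 F [3.2 0.4 4. ]
shift [-119.2   -0.7  182.3] turn z -0.001 rows 5.3
[-20.0, -0.0, 30.0] -0.0
[-40.0, -0.0, 61.0] -0.0
[-60.0, -0.0, 91.0] -0.0
[-79.0, -0.0, 122.0] -0.0
[-99.0, -1.0, 152.0] -0.001
```

```bash
python3 -m jog '{"xyz":[[-15.5,0,8.1],[-30.2,0,17.5],[-44.1,0,28.1],[-56.9,0,39.9],[-68.7,0,52.7]],"dr":[[0,0,0],[0,0,0],[0,0,0],[0,0,0],[0,0,0]],"fingers":[-1,-1,-1,-1,-1]}'
python3 go.py 0.4085 0.021 0.065 -1.8
```

```text
time_s: 25.6
ee_pos: [0.457, 0.0187, 0.195]
tool_rot: [[0.999, -0.032, 0.007], [-0.032, -0.999, -0.0], [0.007, -0.0, -1.0]]
ft_force: [5.1, 0.7, 2.6]
width: 0.0128
t 25.6 pos [0.457  0.0187 0.195 ] yaw -1.84 q6 -4.6 tilt [ 0.39 -0.01] w 0.0128 F [5.1 0.7 2.6]
shift [-49.4  -0.7 129.6] turn z -0.001 rows 3.4
[-12.0, -0.0, 32.0] -0.0
[-25.0, -0.0, 65.0] -0.0
[-37.0, -1.0, 97.0] -0.001
[-49.0, -1.0, 130.0] -0.001
```

```bash
python3 -m jog '{"xyz":[[-10.6,0,13.9],[-20,0,28.6],[-28.1,0,44.1],[-34.7,0,60.2],[-38.1,0,70.1]],"dr":[[0,0,0],[0,0,0],[0,0,0],[0,0,0],[0,0,0]],"fingers":[-1,-1,-1,-1,-1]}'
python3 go.py 0.4085 0.021 0.065 -1.8
```

```text
time_s: 26.02
ee_pos: [0.4176, 0.02, 0.1229]
tool_rot: [[0.999, -0.032, 0.003], [-0.032, -0.999, 0.0], [0.003, -0.0, -1.0]]
ft_force: [2.8, 1.8, 2.6]
width: 0.0132
t 26.02 pos [0.4176 0.02   0.1229] yaw -1.84 q6 -5.1 tilt [0.16 0.  ] w 0.0132 F [2.8 1.8 2.6]
shift [-9.2 -0.7 57.9] turn z -0.001 rows 1.4
[-5.0, -0.0, 29.0] -0.0
[-9.0, -1.0, 58.0] -0.001
```

```bash
python3 -m jog '{"xyz":[[-3.6,0,13.5],[-5.7,0,23.8],[-7.2,0,34.1],[-7.9,0,41.1],[-7.9,0,41.1]],"dr":[[0,0,0],[0,0,0],[0,0,0],[0,0,0],[0,0,0]],"fingers":[-1,-1,-1,-1,-1]}'
python3 -m jog '{"xyz":[[0,0,0],[0,0,0]],"dr":[[0,0,0],[0,0,0]],"fingers":[-1,-1]}'
python3 go.py 0.4085 0.021 0.065 -1.8
```

```text
time_s: 26.43
ee_pos: [0.4089, 0.0203, 0.0807]
tool_rot: [[0.999, -0.032, -0.001], [-0.032, -0.999, 0.0], [-0.001, -0.0, -1.0]]
ft_force: [1.8, 1.6, -3.6]
width: 0.0133
time_s: 26.6
ee_pos: [0.4091, 0.0203, 0.0818]
tool_rot: [[0.999, -0.032, -0.001], [-0.032, -0.999, 0.0], [-0.001, -0.0, -1.0]]
ft_force: [1.0, 0.4, -4.3]
width: 0.0132
t 26.6 pos [0.4091 0.0203 0.0818] yaw -1.84 q6 -5.2 tilt [-0.05  0.01] w 0.0132 F [ 1.   0.4 -4.3]
shift [-0.6 -0.7 16.8] turn z -0.001 rows 0.4
[-1.0, -1.0, 17.0] -0.001
```

```bash
python3 -m jog '{"xyz":[[0,0,4],[0,0,8],[0,0,11],[0,0,11]],"dr":[[0,0,0],[0,0,0],[0,0,0],[0,0,0]],"fingers":[-1,-1,-1,-1]}'
python3 -m jog '{"xyz":[[0,0,2],[0,0,2],[0,0,2]],"dr":[[0,0,0],[0,0,0],[0,0,0]],"fingers":[-1,-1,-1]}'
python3 -m jog '{"xyz":[[0,0,2],[0,0,2],[0,0,2]],"dr":[[0,0,0],[0,0,0],[0,0,0]],"fingers":[-1,-1,-1]}'
python3 go.py 0.4085 0.021 0.065 -1.8
```

```text
time_s: 26.93
ee_pos: [0.4082, 0.0204, 0.0703]
tool_rot: [[0.999, -0.032, -0.002], [-0.032, -0.999, 0.0], [-0.002, -0.0, -1.0]]
ft_force: [-2.2, 0.5, -3.1]
width: 0.0131
time_s: 27.18
ee_pos: [0.4081, 0.0203, 0.0685]
tool_rot: [[0.999, -0.032, -0.002], [-0.032, -0.999, 0.0], [-0.002, -0.0, -1.0]]
ft_force: [-3.3, 1.3, -2.6]
width: 0.0133
time_s: 27.43
ee_pos: [0.408, 0.0203, 0.0666]
tool_rot: [[0.999, -0.032, -0.003], [-0.032, -0.999, 0.0], [-0.003, -0.0, -1.0]]
ft_force: [-4.5, 0.9, -1.5]
width: 0.0132
t 27.43 pos [0.408  0.0203 0.0666] yaw -1.83 q6 -5.2 tilt [-0.15  0.01] w 0.0132 F [-4.5  0.9 -1.5]
shift [ 0.4 -0.7  1.6] turn z -0.001 rows 0.0
[0.0, -1.0, 2.0] -0.001
```

```bash
cat > arm.py <<'E'
from h import *
import sys
im,d=read_camera('side');save(sys.argv[1],cv2.resize(im[190:290,240:400],None,fx=5,fy=5,interpolation=cv2.INTER_CUBIC));v,u=np.mgrid[0:480,0:640]
im2,d2=read_camera('top')
for n,D in(('side',d),('top',d2)):
    W=world(n,u,v,D);a=np.radians(-1.75);ux=np.array([np.cos(a),np.sin(a)]);uy=np.array([-ux[1],ux[0]])
    q=W[...,:2]-np.array([.6064,-.0209]);X=q@ux;Y=q@uy
    for x0 in np.arange(-.19,-.02,.02):
        m=(D>0)&(abs(X-x0)<.01)&(abs(Y)<.008)&(W[...,2]>.068)&(W[...,2]<.14)
        if m.sum()>2: print(n,round(x0,2),m.sum(),np.median(W[m][:,2]).round(4),end='; ')
    m=(D>0)&(abs(X+.2)<.012)&(Y<-.02)&(Y>-.06)&(W[...,2]>.05)&(W[...,2]<.12);print('\n bar top',m.sum(),np.percentile(W[m][:,2],[50,90]) if m.any() else '', X[m].mean() if m.any() else '')
E
python3 arm.py s10.png
```

```text
side -0.19 31 0.0875; side -0.17 35 0.0872; side -0.15 38 0.0866; side -0.13 33 0.0855; side -0.11 30 0.0855; side -0.09 33 0.0842; side -0.07 29 0.0835; side -0.05 31 0.0833; side -0.03 27 0.0824; 
 bar top 78 [0.08601783 0.08884572] -0.20261493989602875
top -0.13 3 0.0855; top -0.11 56 0.0848; top -0.09 55 0.084; top -0.07 53 0.0829; top -0.05 54 0.0822; top -0.03 56 0.0817; 
 bar top 97 [0.08670318 0.08877913] -0.19991636053494963
```

View pics/s10.png

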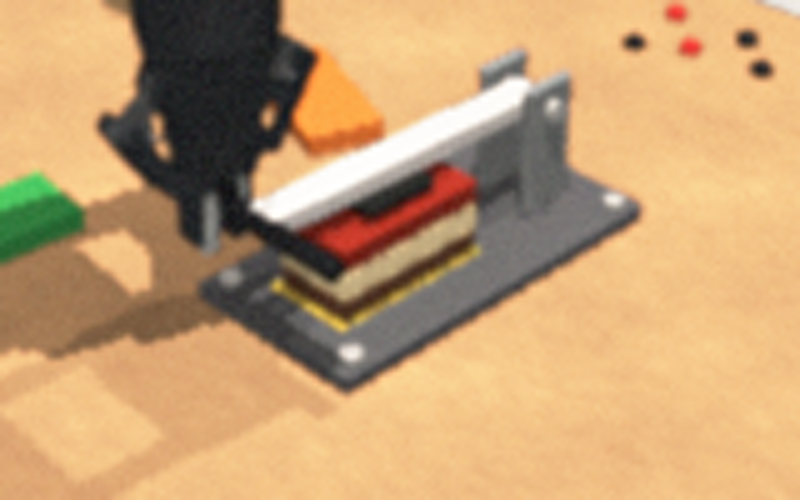

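The arm is nearly down at about 0.035 rad, with the pad just above the pile. I lower it a few mm more while watching the force.

```bash
for i in 1; do python3 -m jog '{"xyz":[[0.5,0,1],[0.5,0,2],[0.5,0,3],[0.5,0,3]],"dr":[[0,0,0],[0,0,0],[0,0,0],[0,0,0]],"fingers":[-1,-1,-1,-1]}'; done
python3 -m jog '{"xyz":[[0.5,0,1],[0.5,0,2],[0.5,0,2],[0.5,0,2]],"dr":[[0,0,0],[0,0,0],[0,0,0],[0,0,0]],"fingers":[-1,-1,-1,-1]}'
python3 arm.py s11.png
```

```text
time_s: 27.87
ee_pos: [0.408, 0.0204, 0.0635]
tool_rot: [[0.999, -0.032, -0.004], [-0.032, -0.999, 0.0], [-0.004, -0.0, -1.0]]
ft_force: [-6.8, 0.1, 0.8]
width: 0.0134
time_s: 28.2
ee_pos: [0.4079, 0.0204, 0.0613]
tool_rot: [[0.999, -0.032, -0.005], [-0.032, -0.999, 0.0], [-0.005, -0.0, -1.0]]
ft_force: [-6.4, 0.9, 0.0]
width: 0.0131
side -0.19 25 0.0832; side -0.17 37 0.0826; side -0.15 35 0.0815; side -0.13 32 0.0824; side -0.11 38 0.0817; side -0.09 33 0.0814; side -0.07 33 0.0819; side -0.05 30 0.0814; side -0.03 26 0.0812; 
 bar top 75 [0.08065233 0.08372089] -0.2028808171326124
top -0.11 51 0.0822; top -0.09 56 0.082; top -0.07 56 0.0817; top -0.05 54 0.0819; top -0.03 53 0.0814; 
 bar top 97 [0.08139892 0.08452271] -0.20004290066848301
```

```bash
python3 -m jog '{"xyz":[[-0.5,0,1],[-1,0,1.5],[-1,0,1.5]],"dr":[[0,0,0],[0,0,0],[0,0,0]],"fingers":[-1,-1,-1]}'
python3 -m jog '{"xyz":[[-0.5,0,1],[-0.5,0,1],[-0.5,0,1]],"dr":[[0,0,0],[0,0,0],[0,0,0]],"fingers":[-1,-1,-1]}'
python3 arm.py s12.png
```

```text
time_s: 28.55
ee_pos: [0.4079, 0.0203, 0.0603]
tool_rot: [[0.999, -0.032, -0.003], [-0.032, -0.999, 0.0], [-0.003, -0.0, -1.0]]
ft_force: [-6.0, 0.4, 0.4]
width: 0.0133
time_s: 28.8
ee_pos: [0.4079, 0.0204, 0.0594]
tool_rot: [[0.999, -0.032, -0.002], [-0.032, -0.999, 0.0], [-0.002, -0.0, -1.0]]
ft_force: [-4.5, 2.2, -0.1]
width: 0.0134
side -0.19 35 0.0813; side -0.17 32 0.081; side -0.15 32 0.0806; side -0.13 34 0.0811; side -0.11 31 0.0814; side -0.09 27 0.0813; side -0.07 29 0.0813; side -0.05 29 0.0816; side -0.03 22 0.0816; 
 bar top 79 [0.07911098 0.08209444] -0.20276866570353647
top -0.13 5 0.0811; top -0.11 52 0.0809; top -0.09 59 0.0812; top -0.07 53 0.0808; top -0.05 52 0.0812; top -0.03 55 0.0809; 
 bar top 98 [0.07977829 0.08254747] -0.20011543215597785
```

Slope is now zero, so the arm is level. One more small nudge to seat the pad, then release.

```bash
python3 -m jog '{"xyz":[[0,0,1],[0,0,1],[0,0,1]],"dr":[[0,0,0],[0,0,0],[0,0,0]],"fingers":[-1,-1,-1]}'
python3 -m jog '{"xyz":[[0,0,1],[0,0,1],[0,0,1]],"dr":[[0,0,0],[0,0,0],[0,0,0]],"fingers":[-1,-1,-1]}'
python3 arm.py s13.png | grep -v bar
```

```text
time_s: 29.15
ee_pos: [0.4079, 0.0204, 0.0592]
tool_rot: [[0.999, -0.032, -0.003], [-0.032, -0.999, 0.0], [-0.003, -0.0, -1.0]]
ft_force: [-7.6, 1.0, 6.8]
width: 0.0135
time_s: 29.4
ee_pos: [0.4079, 0.0204, 0.059]
tool_rot: [[0.999, -0.032, -0.004], [-0.032, -0.999, 0.0], [-0.004, -0.0, -1.0]]
ft_force: [-10.9, 2.0, 15.4]
width: 0.013
side -0.19 33 0.0813; side -0.17 35 0.0801; side -0.15 34 0.0813; side -0.13 30 0.0804; side -0.11 32 0.081; side -0.09 33 0.0808; side -0.07 31 0.0814; side -0.05 34 0.0805; side -0.03 26 0.081; 
top -0.11 51 0.0808; top -0.09 59 0.0805; top -0.07 55 0.0806; top -0.05 53 0.0801; top -0.03 55 0.0811;
```

Contact is clear, with Fz rising to 15 N and the arm no longer moving. I ease off and open the jaws only part-way, so the finger stays clear of the pile.

```bash
python3 -m jog '{"xyz":[[0,0,-1],[0,0,-1.2],[0,0,-1.2]],"dr":[[0,0,0],[0,0,0],[0,0,0]],"fingers":[-1,-1,-1]}'
python3 -m jog '{"xyz":[[0,0,0],[0,0,0],[0,0,0],[0,0,0]],"dr":[[0,0,0],[0,0,0],[0,0,0],[0,0,0]],"fingers":[-0.45,-0.45,-0.45,-0.45]}'
python3 go.py 0.408 0.0204 0.15 -1.8
```

```text
time_s: 29.75
ee_pos: [0.4079, 0.0204, 0.0592]
tool_rot: [[0.999, -0.032, -0.003], [-0.032, -0.999, 0.0], [-0.003, -0.0, -1.0]]
ft_force: [-5.9, 0.0, 4.6]
width: 0.0134
time_s: 30.08
ee_pos: [0.4102, 0.02, 0.0596]
tool_rot: [[0.999, -0.032, 0.003], [-0.032, -0.999, -0.0], [0.003, 0.0, -1.0]]
ft_force: [0.0, -0.0, -0.0]
width: 0.0236
t 30.08 pos [0.4102 0.02   0.0596] yaw -1.84 q6 -5.2 tilt [ 0.17 -0.03] w 0.0236 F [ 0. -0. -0.]
shift [ -2.   -0.3 -90.4] turn z -0.001 rows 2.2
[-1.0, -0.0, -30.0] -0.0
[-1.0, -0.0, -60.0] -0.0
[-2.0, -0.0, -90.0] -0.001
```

```bash
python3 -m jog '{"xyz":[[-1.5,0,0],[-2.5,0,0],[-2.5,0,0],[-2.5,0,0]],"dr":[[0,0,0],[0,0,0],[0,0,0],[0,0,0]],"fingers":[-0.35,-0.35,-0.35,-0.35]}'
python3 -m jog '{"xyz":[[0,0,-4],[0,0,-8],[0,0,-12],[0,0,-16],[0,0,-20]],"dr":[[0,0,0],[0,0,0],[0,0,0],[0,0,0],[0,0,0]],"fingers":[-0.35,-0.35,-0.35,-0.35,-0.35]}'
python3 -m jog '{"xyz":[[0,0,-5],[0,0,-10],[0,0,-20],[0,0,-30],[0,0,-40]],"dr":[[0,0,0],[0,0,0],[0,0,0],[0,0,0],[0,0,0]],"fingers":[-0.35,-0.35,-0.35,-0.35,-0.35]}'
python3 -m jog '{"xyz":[[0,0,-30],[0,0,-60],[0,0,-90],[0,0,-120],[0,0,-120]],"dr":[[0,0,0],[0,0,0],[0,0,0],[0,0,0],[0,0,0]],"fingers":[-0.35,-0.35,-0.35,-0.35,-0.35]}'
python3 -m jog '{"xyz":[[0,0,0],[0,0,0],[0,0,0]],"dr":[[0,0,0],[0,0,0],[0,0,0]],"fingers":[-0.35,-0.35,-0.35]}'
python3 arm.py s14.png
python3 - <<'E'
from h import *
im,d=read_camera('wrist');save('w14.png',im)
im,d=read_camera('side');save('s14f.png',im)
v,u=np.mgrid[0:480,0:640];W=world('side',u,v,d)
# visible rim of red top
m=(d>0)&(abs(W[...,2]-.06)<.004)&(abs(W[...,0]-.4915)<.06)&(abs(W[...,1]+.0173)<.035);P=W[m];print('red top',len(P),P[:,:2].min(0),P[:,:2].max(0),np.median(P[:,2]))
E
```

```text
time_s: 30.42
ee_pos: [0.4062, 0.0203, 0.0589]
tool_rot: [[0.999, -0.032, 0.0], [-0.032, -0.999, -0.0], [0.0, 0.0, -1.0]]
ft_force: [-0.4, -0.9, 0.0]
width: 0.0277
time_s: 30.83
ee_pos: [0.4065, 0.0203, 0.0796]
tool_rot: [[0.999, -0.032, 0.001], [-0.032, -0.999, -0.0], [0.001, 0.0, -1.0]]
ft_force: [0.4, -0.5, 0.1]
width: 0.0277
time_s: 31.25
ee_pos: [0.4064, 0.0203, 0.1201]
tool_rot: [[0.999, -0.032, 0.001], [-0.032, -0.999, -0.0], [0.001, 0.0, -1.0]]
ft_force: [0.9, 0.4, 0.8]
width: 0.0278
time_s: 31.67
ee_pos: [0.4107, 0.0198, 0.2471]
tool_rot: [[0.999, -0.032, 0.014], [-0.032, -0.999, -0.002], [0.014, 0.001, -1.0]]
ft_force: [1.2, -0.7, 0.6]
width: 0.0277
time_s: 31.92
ee_pos: [0.4052, 0.0204, 0.2377]
tool_rot: [[0.999, -0.032, -0.002], [-0.032, -0.999, 0.0], [-0.002, -0.0, -1.0]]
ft_force: [0.2, 0.4, -0.2]
width: 0.0279
side -0.19 34 0.0818; side -0.17 33 0.0812; side -0.15 33 0.0812; side -0.13 31 0.0814; side -0.11 31 0.0815; side -0.09 35 0.0805; side -0.07 27 0.0811; side -0.05 24 0.0812; side -0.03 30 0.0816; 
 bar top 77 [0.07907371 0.08225588] -0.2028142705244493
top -0.07 40 0.0811; top -0.05 52 0.0811; top -0.03 54 0.0813; 
 bar top 102 [0.07927435 0.08186282] -0.19993767294594125
red top 176 [ 0.44048109 -0.044439  ] [ 0.54201741 -0.01349772] 0.059429366516376245
```

View pics/s14.png

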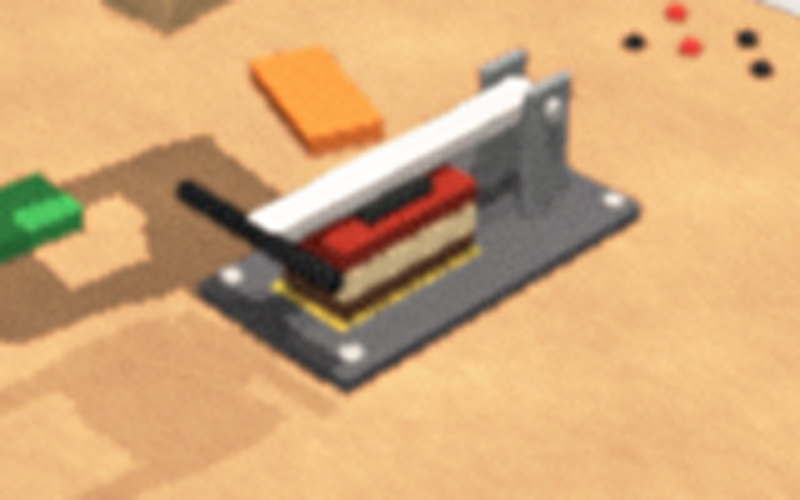

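View pics/w14.png

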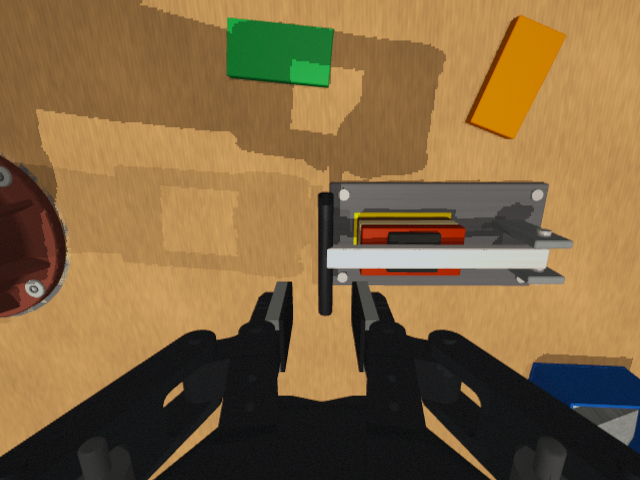

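The side crop shows the pad on the red blank at (395,200), the three edges flush, and the yellow rim even at the corner (345,325). The wrist view shows the jaws open and clear of the bar at (326,255). Handing in.

```bash
python3 - <<'E'
from h import *
print(robot.close_job()); s=monitor.state(); print(s['time_s'],s['ft_force'])
E
```

```text
the job is handed in; nothing more can be done
None
the job is handed in; nothing more can be done
```

I stacked the dark, pale and red-brown blanks on the yellow place. Then I swung the press arm down by its crossbar at about 1 rad/s until the pad pushed back with about 15 N, eased off, opened the jaws and lifted clear. The job was handed in at about 32 s; it reports no verdict.

**Last checks:**
- **Pile:** each blank was measured just after placing. The dark one was about 1–2 mm off the yellow centre (measured while the arm was still settling); pale and red came out within about 1 mm of the one below. All were within about 0.1° of each other. Top heights were 44 mm for the pale blank and 60 mm for the red one. The dark blank read 26.6 mm against an expected 28, within the height limit. With the arm down, the red top spanned x 0.4405–0.542, so it did not shift.
- **Press arm:** level from both the side and top cameras (slope about 0 ± 0.005 rad), with the pad on the red blank.
- **Robot:** the gripper stood about 15 cm above the crossbar, with no force on the wrist.
- **Bystanders and look-alikes:** not touched. I did not re-measure their positions.

No check failed.

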